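# Mount the calibration panel on the scan base and set the scanner

## Task

Get the scanning bench ready for calibration. First move every printed lattice sample off the scan base into the grey tray; then tilt the calibration panel (the one with the pull tab on top) forward out of the packed rack, pull it free and stand it upright, fully down and centred lengthwise in the aluminium channel of the scan base. Turn the knob of the scanner slide until the pointer lines up with the white line of the mark; leave the other cases in the rack and disturb nothing else.

Things in the scene. Friction and masses are not known exactly. Their poses are not given: they have to be found in the camera images.
- rack: Fixed open steel rack holding five upright slabs tightly in a row. Origin: on the table under the middle of the row. x: depth, open front towards -x (the robot); y: along the row. Floor at z = 8 mm, running 35 mm behind the row (no back wall); side walls 150 mm high, inner faces at y = +-53 mm.
- lip (a point): Inner top edge of the rack's front lip (rack x = -41.5 mm, z = 48 mm), middle of the row; the lip is 7.5 mm thick. It stops a slab from being drawn straight forward; a slab tilts forward freely about this edge.
- bar (a point): Centre of the underside of the rack's fixed bar along the row (rack x = 16 to 40 mm, z = 200 to 214 mm). It stops a slab from being lifted straight up; from about 0.3 rad of forward tilt a slab clears it and slides out along its own length.
- panel: Calibration panel: white slab 80 mm (its x) by 20 mm (y) by 170 mm tall (z), black dots on both broad faces, 0.32 kg. Origin: centre of its underside. Starts in one of the three inner places of the row; its neighbours are as tall, so only its pull tab stands out above them.
- tab (a point): Centre of the panel's white pull tab: 26 mm (x) by 10 mm (y) by 30 mm high, on the panel's top, 25 mm ahead (x = -25 mm) of its middle, from z = 170 to 200 mm; at the start towards the rack's front.
- case0: Plain white storage case (no tab), 80 x 20 x 170 mm, in the rack's row, 0.32 kg; origin: centre of its underside, axes as the panel's. Stays in the rack.
- case1: Plain white storage case (no tab), 80 x 20 x 170 mm, in the rack's row, 0.32 kg; origin: centre of its underside, axes as the panel's. Stays in the rack.
- case2: Plain white storage case (no tab), 80 x 20 x 170 mm, in the rack's row, 0.32 kg; origin: centre of its underside, axes as the panel's. Stays in the rack.
- case3: Plain white storage case (no tab), 80 x 20 x 170 mm, in the rack's row, 0.32 kg; origin: centre of its underside, axes as the panel's. Stays in the rack.
- scanbase: Fixed scan base: black plate 250 mm (x) by 280 mm (y), 3 mm thick, reaching from x = -140 to 110 mm, with the aluminium panel channel on its far side. Origin: on the table; z up.
- channel (a point): Middle of the channel's floor, 8 mm above the table; axes as the scan base. The channel runs along x for 100 mm (open at both ends), 25 mm wide between its two walls, which rise 37 mm above its floor and flare outward above that, up to 47 mm (outside width at the flare 50 mm). The panel stands in it, its 80 mm side along the channel, either way round.
- print0: Printed cream lattice sample, a cylinder 48 mm in diameter and 60 mm tall, about 0.09 kg, standing on the scan base. Origin: centre of its underside, z along its axis. Two to four of them are present.
- print1: Printed cream lattice sample, a cylinder 48 mm in diameter and 60 mm tall, about 0.09 kg, standing on the scan base. Origin: centre of its underside, z along its axis. Two to four of them are present.
- print2: Printed cream lattice sample, a cylinder 48 mm in diameter and 60 mm tall, about 0.09 kg, standing on the scan base. Origin: centre of its underside, z along its axis. Two to four of them are present.
- print3: Printed cream lattice sample, a cylinder 48 mm in diameter and 60 mm tall, about 0.09 kg, standing on the scan base. Origin: centre of its underside, z along its axis. Two to four of them are present.
- tray: Fixed grey open tray, 140 mm (x) by 250 mm (y), 35 mm high, wall and floor about 4 mm. Origin: on the table under its centre.
- slide: Fixed base plate of the scanner slide, 250 mm (x) by 180 mm (y), 12 mm thick; origin on the table under its centre. The black scanner head rides on it: 110 mm (x) by 55 mm (y), centred at x = 60 mm, up to 188 mm high.
- knob_grip (a point): On the knob's upright axis at the height to grip it; the knob stands on the slide plate 90 mm nearer the robot than the plate's centre (x = -90 mm).
- knob (a joint): Angle of the knob (rad), growing clockwise as seen from above, from 0 to 6.2; stays where it is left. The black bar grip across its top (14 mm wide, 49 mm long, standing 30 mm above the knob's round disc; its top is 7 mm above point knob_grip, the disc's top 23 mm below the grip point) lies along the slide plate's x axis at 0 and turns with the knob. Each rad clockwise drives the scanner carriage and its pointer 10 mm towards the plate's +y.
- pointer (a point): Tip of the steel pointer on the scanner carriage, pointing to -x of the slide plate; it moves along the plate's y as the knob turns.
- mark: Fixed mark: small dark block 16 x 12 x 12 mm beside the pointer's path with a white line on top; the line runs along its x at its y = 0. Axes as the slide plate. The pointer is aligned when its tip is at the mark's y = 0.
- can: Bystander: spray can, 56 mm in diameter, 160 mm tall; origin under its centre.
- carton: Bystander: cardboard carton 70 x 100 x 60 mm; origin under its centre.
- mouse: Bystander: computer mouse 100 x 58 x 24 mm; origin under its centre.
Not all that is in view belongs to the job. Of the things that look like the rack, the larger one is meant. What is shaped like the case2 but red is not meant.

How it is judged:
On the way, in this order (a step that is already met when the one before it is completed fails the run):
1. every printed sample has been put in the tray (x of print0 in the frame of tray between -0.066 and 0.066 m and y of print0 in the frame of tray between -0.121 and 0.121 m and z of print0 in the frame of tray between -0.01 and 0.035 m and x of print1 in the frame of tray between -0.066 and 0.066 m and y of print1 in the frame of tray between -0.121 and 0.121 m and z of print1 in the frame of tray between -0.01 and 0.035 m and x of print2 in the frame of tray between -0.066 and 0.066 m and y of print2 in the frame of tray between -0.121 and 0.121 m and z of print2 in the frame of tray between -0.01 and 0.035 m and x of print3 in the frame of tray between -0.066 and 0.066 m and y of print3 in the frame of tray between -0.121 and 0.121 m and z of print3 in the frame of tray between -0.01 and 0.035 m), for 0.2 s.
2. the panel is tilted forward by more than 0.2 rad with its foot still in the rack (angle between panel's own z axis and vertical above 0.2 rad and x of panel in the frame of rack between -0.06 and 0.08 m and z of panel in the frame of rack between -0.01 and 0.12 m), for 0.1 s.
At the end, for the whole second after the job is handed in: Samples at rest in the tray; panel at rest in the channel: foot within 25 mm of its middle lengthwise, 8 mm across, 6 mm in height, upright and along it within 0.17 rad; pointer within 3 mm of the mark line, knob still; cases in the rack (35 mm in depth, tilt under 0.3 rad) (all of step 1 and x of panel in the frame of channel between -0.025 and 0.025 m and y of panel in the frame of channel between -0.008 and 0.008 m and z of panel in the frame of channel between -0.005 and 0.006 m and angle between panel's own z axis and vertical below 0.17 rad and angle between the x axis of panel and the x axis of scanbase, either way round below 0.17 rad and y of pointer in the frame of mark between -0.003 and 0.003 m and linear speed of panel below 0.02 m/s and velocity of joint knob between -0.05 and 0.05 rad/s and linear speed of each of print0, print1, print2, print3 below 0.03 m/s and x of case0 in the frame of rack between -0.035 and 0.035 m and angle between each of case0, case1, case2, case3's own z axis and vertical below 0.3 rad and x of case1 in the frame of rack between -0.035 and 0.035 m and x of case2 in the frame of rack between -0.035 and 0.035 m and x of case3 in the frame of rack between -0.035 and 0.035 m); the robot touches nothing.
It fails at once if a bystander (can, carton, mouse) is pushed more than 30 mm (distance of any of can, carton, mouse from where it was at the start of the episode above 0.03 m).
It fails at once if a case is pulled out of the rack (moved more than 60 mm) (distance of any of case0, case1, case2, case3 from where it was at the start of the episode above 0.06 m).
Of print0, print1, print2, print3 only 2 to 4 are there at a start; the rules pass over those that are not, and their reading is None.
At some moment in a run one of print0, print1, print2, print3 may be knocked a few centimetres aside while the robot is not near it.
It also fails if it takes over 210 s, if anything falls off the work surface, if the arm or the gripper's body presses on something with over 40 N, if the wrist force passes 120 N, or if a joint passes its speed limit or range.

## Robot

A 6-joint arm with a two-finger parallel gripper is mounted at the origin on the work surface. World frame = base frame: x ahead of the robot, y to its left, z up, the work surface at z = 0. Lengths are in m, angles in rad, forces in N, time in s.
With the tool pointing down it reaches from about 0.3 to 0.95 m from the base axis. Payload 3.1 kg.
Tool frame: the origin (TCP) lies midway between the tips of the shut fingers; the grasp point (between the pads) lies 19 mm behind it (hold_point_z is the z of the grasp point in the tool frame, in m); z points along the fingers, y is the direction in which the jaws open and shut (so a half turn about z gives the same grasp; the last joint's range is limited). The gripper opens to 85 mm and grips with 20 to 120 N. Pads are 22 mm wide; open, the fingers measure 114 mm over their backs; the gripper's body (76 mm by 85 mm) begins 54 mm behind the grasp point. The pads swing forward as they close: fully open they stand 13 mm farther back than shut.
Start: joints at [-1.299, 0.308, 1.634, -0, 1.2, -0.07], TCP at [0.209, -0.589, 0.231] pointing down, gripper open.
Joint ranges: [-3.06, 3.06], [-0.79, 1.96], [0.05, 2.63], [-1.19, 4.34], [0.05, 2.64], [-2.94, 2.94]. Speed limits (rad/s): [2.79, 2.79, 3.14, 3.14, 3.14, 3.14].

## Interface

Orientations are given as a rotation vector (axis times angle).
In Python, from station import get_obs, grab_frame, get_calibration, hand_in, hold_point_z gives the robot as it stands.
- The arm moves only by the tool play_rows, never from a script. Its argument "rows" is a list of rows, each an object with "xyz": the shift along the world's x, y, z in mm, a list of three; "rotation": the turn, a rotation vector about the world's x, y, z in degrees, a list of three; "fingers": the opening, from 0 (shut) to 1 (fully open). A call has 1 to 5 rows; each row shifts and turns the commanded pose from where the row before left it; what a row does not reach is not made up. A row lasts 1/12 s, in which the tool goes at most 41.7 mm and 7.16 degrees, less where a joint would pass 70% of its speed; a pose out of reach is approached as far as the arm can. A call is refused whole if a number of a shift passes 41.7 or a number of a turn 7.16, either way. A call with a gripper value outside its range is refused whole. The fingers move at their own pace and stop on an object; "force" is the grip in N (left out, the last holds). Time passes only in rows, so rows that do not move let the fingers close. It gives the time, the measured TCP pose, the force and the opening at its end, in the units of the state.
- get_obs(): the state, without advancing time (a new reading comes with each control period).
- grab_frame(name): name is "side" or "top" or "wrist"; returns (picture, depth): 384x512x3 uint8, red, green, blue; 384x512 float32, m along the optical axis (not along the pixel's ray), 0 where there is no reading.
- get_calibration(name): a dict with "vertical_fov" (degrees; the focal length in pixels is half the picture's height over the tangent of half this angle, whatever the lens; pixels are square), "cx", "cy" (the principal point, pixels), "R" (3x3) and "t" (3): a world point X has camera coordinates R X + t. Camera axes: x right, y down, z forward; pixel columns grow to the right and rows downward; lengths in m; the calibration is good to about 2 mm. A picture is of the moment at which its call begins: read the wrist's pose just before it. get_calibration takes no time and is no camera call; for the wrist camera it gives the pose at the moment of the call.
- hand_in(): hands the job in, once; it reports no verdict.
The state is a dict: "time": time; "qpos": joint angles; "qvel": joint speeds; "tau": joint torques, N m; "position": TCP position; "orientation": TCP orientation; "contact_force": force on the tool from outside, world axes, zero at the start; "wrist_torque": the same for the moment, N m; "grip_width": opening from 0.0 (shut) to 1.0 (fully open).
Only numpy, scipy, OpenCV 4.12 (cv2) and the standard library are available. Lean on these libraries where they do the work, as an engineer would, in place of code of your own. Each camera call takes 0.05 s, during which the arm holds its last target.

## Working session

There is one attempt and no reset: what is moved stays moved. The work goes in short steps, Python scripts to look and compute and a tool call to move; the robot and the scene stay as the last step left them, time stands still between calls to the robot, and variables do not carry over. Pictures are saved under pics/ and viewed, and the job is handed in when it is done.

Besides the shell and the picture viewer there is one more tool, called after ">>>" by a JSON object that holds its "op" and its "data". play_rows: Moves the arm, as the interface text tells. Its arguments: {"type":"object","properties":{"rows":{"type":"array","items":{"type":"object","properties":{"xyz":{"type":"array","items":{"type":"number"}},"rotation":{"type":"array","items":{"type":"number"}},"fingers":{"type":"number"}}}},"force":{"type":"number"}},"required":["rows"]}

```bash
mkdir -p pics; ls
cat > h.py <<'E'
import numpy as np, cv2
from station import get_obs, grab_frame, get_calibration, hand_in, hold_point_z
def grab(n,tag):
    c=get_calibration(n); p,d=grab_frame(n)
    cv2.imwrite(f'pics/{tag}.png',p[:,:,::-1]); np.savez(f'pics/{tag}.npz',p=p,d=d,R=c['R'],t=c['t'],cx=c['cx'],cy=c['cy'],f=192/np.tan(np.radians(c['vertical_fov'])/2))
def world(tag):
    z=np.load(f'pics/{tag}.npz'); d=z['d']; v,u=np.mgrid[:384,:512]
    P=np.stack([(u-z['cx'])/z['f']*d,(v-z['cy'])/z['f']*d,d],-1)
    return (P-z['t'])@z['R'],d
def px(tag,u,v,h):
    z=np.load(f'pics/{tag}.npz'); r=np.array([(u-z['cx'])/z['f'],(v-z['cy'])/z['f'],1.])@z['R']; o=-z['t']@z['R']
    return o+r*(h-o[2])/r[2]
def crop(tag,u0,u1,v0,v1,k,out):
    im=cv2.imread(f'pics/{tag}.png')[v0:v1,u0:u1]; cv2.imwrite(f'pics/{out}.png',cv2.resize(im,None,fx=k,fy=k,interpolation=cv2.INTER_CUBIC))
def proj(tag,X):
    z=np.load(f'pics/{tag}.npz'); c=z['R']@np.asarray(X)+z['t']; return c[:2]/c[2]*z['f']+[z['cx'],z['cy']]
E
python3 - <<'E'
from h import *
for n in('side','top','wrist'): grab(n,n+'0')
print(get_obs(),hold_point_z if not callable(hold_point_z) else hold_point_z())
for n in('side','top','wrist'):
    c=get_calibration(n); print(n,c)
E
```

```text
pics
{'time': 0.15, 'qpos': array([-1.29869579e+00,  3.08867301e-01,  1.63488819e+00, -2.59110626e-06,
        1.19970153e+00, -6.96952979e-02]), 'qvel': array([-0.00200241, -0.00275169, -0.0046336 ,  0.00058287, -0.00098528,
       -0.00053169]), 'tau': array([-2.83579484e-04, -4.15802264e+01, -2.77146864e+01, -1.05466545e-04,
        6.01042047e-03,  1.81367625e-05]), 'position': array([ 0.20928893, -0.58822896,  0.23027493]), 'orientation': array([-3.09399954e+00, -5.33968083e-01,  2.99465622e-04]), 'contact_force': array([-0.52663259, -0.08873926, -0.16743637]), 'wrist_torque': array([-0.03841171, -0.04414634, -0.01063032]), 'grip_width': 1.0007782817557143} -0.0187
side {'vertical_fov': 51.10308371805591, 'cx': 255.16375860137472, 'cy': 196.51074750493106, 'R': array([[-0.34476297, -0.9384608 ,  0.0207322 ],
       [-0.57699165,  0.1944452 , -0.79326648],
       [ 0.74041822, -0.28545121, -0.60852155]]), 't': array([0.19461   , 0.43284797, 0.7979214 ])}
top {'vertical_fov': 46.678788834864136, 'cx': 253.66084442165288, 'cy': 194.23932593189738, 'R': array([[ 0.00637987, -0.99989929,  0.01267696],
       [-0.99464181, -0.00765342, -0.10309754],
       [ 0.10318418, -0.01195128, -0.99459046]]), 't': array([0.00184415, 0.58158927, 1.2909155 ])}
wrist {'vertical_fov': 62.50308276226838, 'cx': 254.07794903802585, 'cy': 193.65118024973256, 'R': array([[ 0.33582254, -0.94192128, -0.00274467],
       [-0.89865867, -0.32126842,  0.29866234],
       [-0.28219818, -0.09783102, -0.9543549 ]]), 't': array([-0.62398449, -0.03943647,  0.38040621])}
```

```bash
python3 -c "
from h import *
for n in ('top','side'): crop(n+'0',0,512,0,384,1.56,n+'0b')"
```

```text
(no output)
```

View pics/top0b.png

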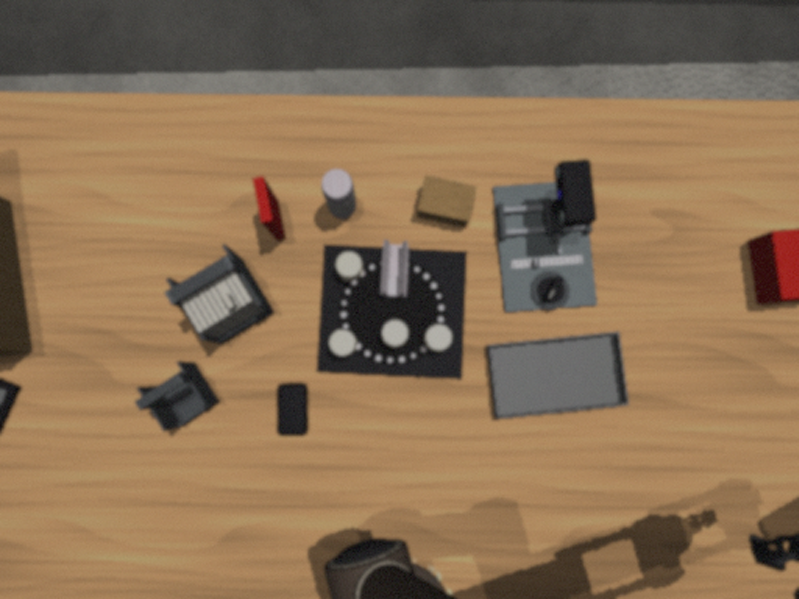

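View pics/side0b.png

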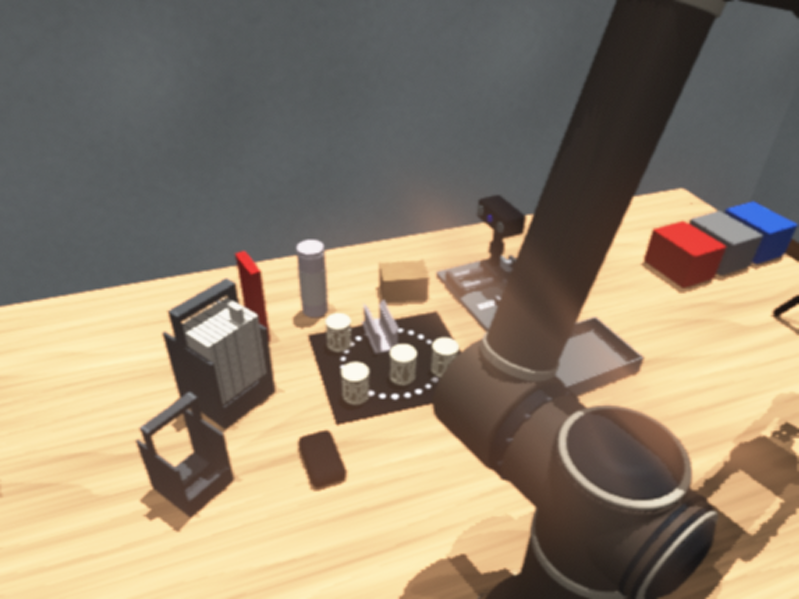

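View pics/wrist0.png

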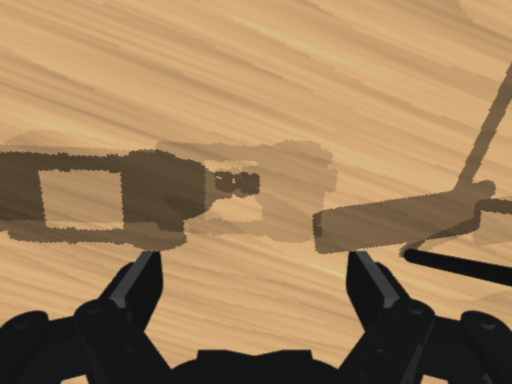

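The top view shows four samples: zoomed pixels (348,263), (342,342), (394,333) and (438,337). The rack with the tab is at (220,300), the tray at (557,376) and the knob at (549,290). Next I measure positions.

Run:
```python
from h import *
W,d=world('top0')
p=cv2.imread('pics/top0.png')
hsv=cv2.cvtColor(p,cv2.COLOR_BGR2HSV)
# prints
z=W[...,2]
m=((z>0.05)&(z<0.075)).astype(np.uint8)
n,l,s,c=cv2.connectedComponentsWithStats(m)
for i in range(1,n):
    if s[i,4]>60: q=W[l==i]; print(s[i],np.median(q,0).round(4),q.min(0).round(3),q.max(0).round(3))
for name,(u,v) in dict(table=(150,220),plate=(250,200),knob=(549/1.56,290/1.56),tray=(357,241),slide=(375,175)).items():
    print(name,W[int(v),int(u)].round(4))
crop('top0',95,185,150,235,8,'rack0'); crop('top0',305,395,95,205,6,'slide0');crop('top0',200,305,150,245,7,'base0');crop('top0',300,410,205,275,7,'tray0')
```

```text
[268 113  37  30 796] [ 0.778  -0.0878  0.06  ] [ 0.735 -0.142  0.051] [ 0.822 -0.035  0.068]
[  0 143  13  84 333] [0.5836 0.7239 0.061 ] [0.481 0.702 0.05 ] [0.724 0.751 0.075]
[486 150  14  44 212] [ 0.6501 -0.6917  0.0624] [ 0.587 -0.714  0.05 ] [ 0.715 -0.682  0.075]
[244 154   5  34  67] [0.6477 0.0292 0.0528] [0.6   0.023 0.05 ] [0.698 0.035 0.061]
[257 154   4  35  73] [ 0.6471 -0.0089  0.0538] [ 0.598 -0.012  0.05 ] [ 0.699 -0.003  0.061]
[215 162  17  16 210] [0.6511 0.0959 0.0632] [0.628 0.073 0.051] [0.672 0.12  0.068]
[350 177  11  16  80] [ 0.6109 -0.29    0.0561] [ 0.588 -0.305  0.05 ] [ 0.632 -0.275  0.061]
[137 198  33  22  76] [0.5365 0.3042 0.0587] [0.504 0.253 0.05 ] [0.566 0.34  0.075]
[245 205  16  17 215] [0.5236 0.008  0.0629] [ 0.501 -0.012  0.055] [0.547 0.031 0.072]
[273 208  17  17 214] [ 0.5157 -0.0727  0.0632] [ 0.493 -0.096  0.056] [ 0.539 -0.05   0.071]
[211 212  17  16 218] [0.5055 0.1056 0.0631] [0.483 0.083 0.05 ] [0.526 0.129 0.071]
[118 232  19  28  69] [0.4272 0.3657 0.0632] [0.391 0.341 0.05 ] [0.467 0.391 0.075]
table [ 0.5044  0.3173 -0.0011]
plate [0.5668 0.0166 0.003 ]
knob [ 0.611  -0.2834  0.034 ]
tray [ 0.4455 -0.3049  0.0071]
slide [ 0.6455 -0.3631  0.0081]
```

View pics/rack0.png

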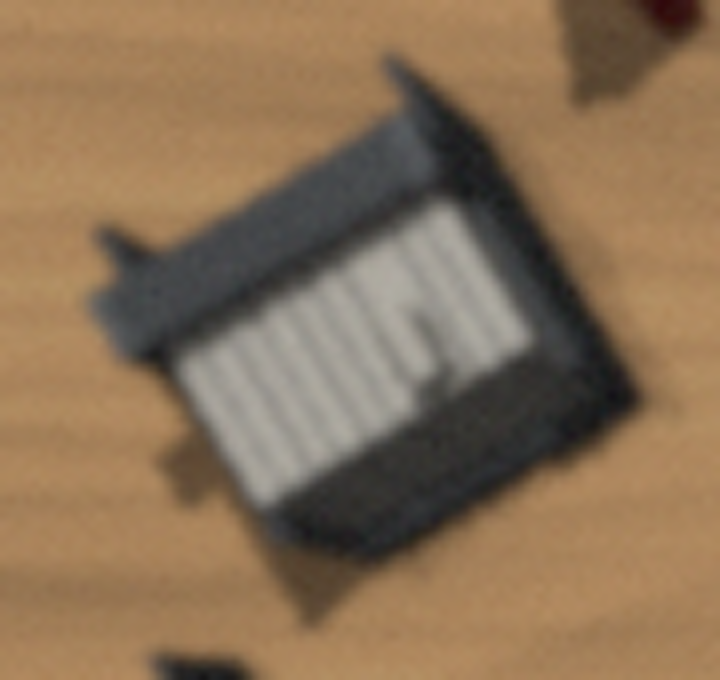

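View pics/slide0.png

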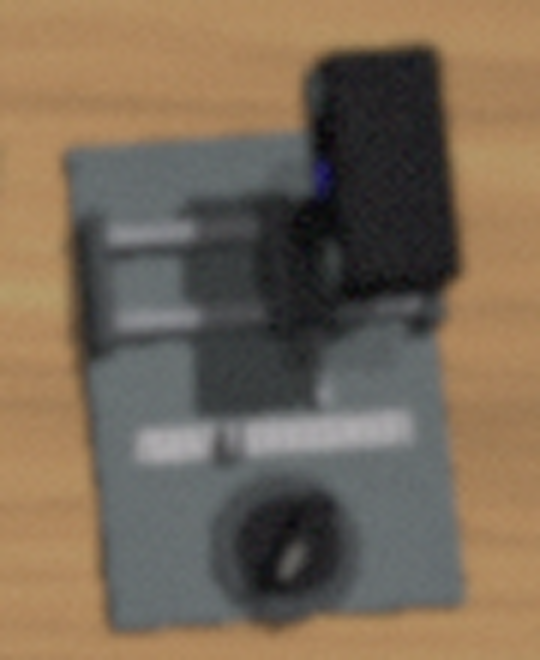

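View pics/base0.png

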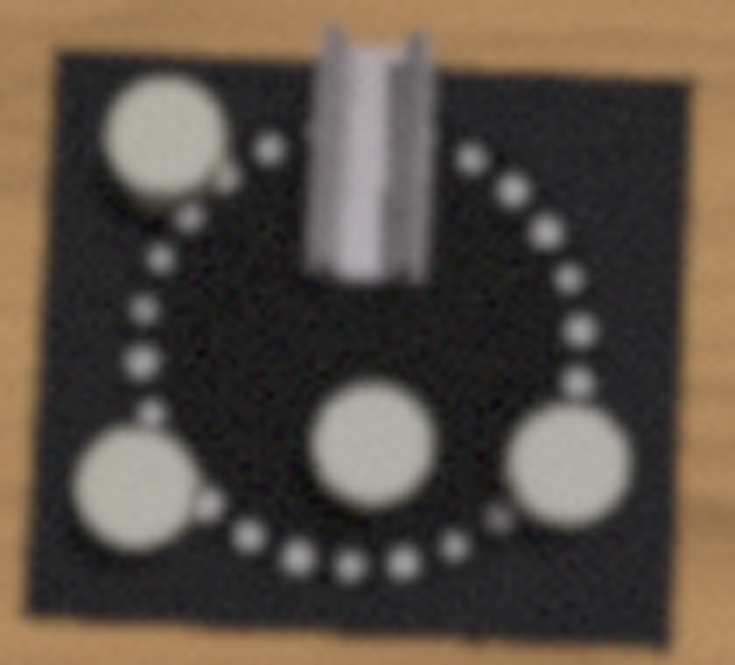

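View pics/tray0.png

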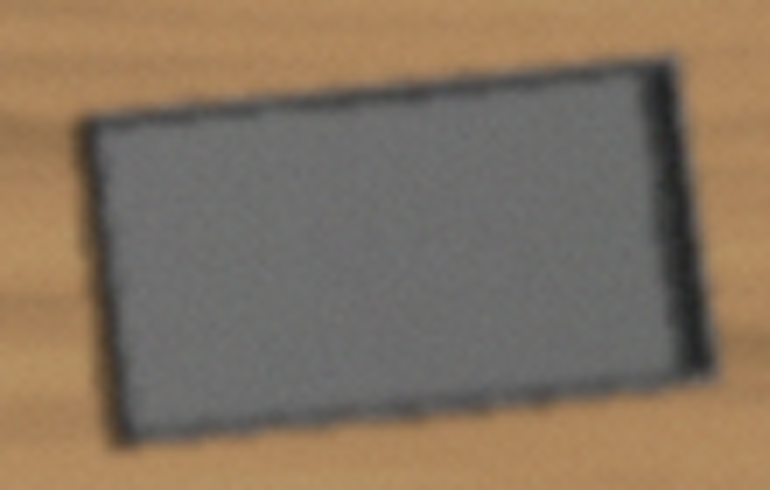

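Run:
```python
from h import *
W,d=world('top0')
def poly(tag,c,k,u0,v0,h): return np.array([px(tag,u0+u/k,v0+v/k,h)[:2] for u,v in c])
def info(n,P):
    P=np.array(P); e=[P[1]-P[0],P[2]-P[1],P[3]-P[2],P[0]-P[3]]
    print(n,'centre',P.mean(0).round(4),[(round(float(np.hypot(*x)),4),round(float(np.degrees(np.arctan2(x[1],x[0]))),1)) for x in e])
k=.5 # pixel centre shift from resizing
def C(c,kk): return [((u+.5)-kk*.5, (v+.5)-kk*.5) for u,v in c]
info('tray',poly('top0',C([(80,118),(676,55),(714,375),(118,442)],7),7,300,205,.035))
info('base',poly('top0',C([(58,50),(690,84),(668,645),(26,612)],7),7,200,150,.003))
info('slide',poly('top0',C([(66,152),(438,128),(465,603),(113,630)],6),6,305,95,.012))
info('chan',poly('top0',C([(325,32),(428,38),(428,280),(305,272)],7),7,200,150,.05))
# rack by depth
z=W[...,2]; sub=np.zeros(z.shape,bool); sub[150:235,95:185]=True
for a,b in((.168,.188),(.195,.206),(.207,.222),(.142,.158)):
    m=sub&(z>a)&(z<b); q=W[m]; n,l=cv2.connectedComponents(m.astype(np.uint8))
    for i in range(1,n):
        q=W[l==i]
        if len(q)<8: continue
        (c,s,an)=cv2.minAreaRect((q[:,:2]*1000).astype(np.float32)); print(a,b,len(q),np.round(c,1),np.round(s,1),round(an,1),q[:,2].mean().round(4), np.argwhere(l==i).mean(0))
# knob
m=np.zeros(z.shape,bool); m[165:205,335:375]=True
for a,b in((.025,.042),(.044,.075)):
    q=W[m&(z>a)&(z<b)]; c,s,an=cv2.minAreaRect((q[:,:2]*1000).astype(np.float32)); print('knob',a,b,len(q),np.round(c,1),np.round(s,1),round(an,1),q[:,2].mean(),q[:,2].max())
```

```text
tray centre [ 0.4489 -0.2963] [(0.254, -83.6), (0.1344, -174.7), (0.2515, 96.6), (0.1354, 6.3)]
base centre [0.5702 0.0132] [(0.2762, -92.6), (0.2439, 177.6), (0.2753, 87.4), (0.2442, -2.2)]
slide centre [ 0.6989 -0.2859] [(0.1917, -85.7), (0.2449, -178.1), (0.1783, 94.8), (0.2462, 5.0)]
chan centre [0.646  0.0096] [(0.0435, -92.9), (0.1027, -179.7), (0.0515, 86.7), (0.1022, -4.2)]
0.168 0.188 910 [571.8 308.8] [ 77.4 118.4] 39.6 0.1778 [192.78571429 137.71648352]
0.207 0.222 465 [598.5 331.6] [ 25.5 119.3] 32.8 0.2139 [179.45806452 127.08602151]
0.207 0.222 27 [564.7 284.7] [25.2  9.6] 30.6 0.2093 [192.96296296 145.66666667]
0.142 0.158 28 [654.4 300.2] [35.7  6.1] 32.3 0.1497 [161.25       145.46428571]
0.142 0.158 97 [584.4 278.7] [73.7 45.1] 31.9 0.1498 [186.98969072 158.90721649]
0.142 0.158 22 [602.2 399.8] [16.6  7.3] 34.7 0.1486 [180.90909091 108.54545455]
0.142 0.158 13 [542.2 364.5] [36.7  2.3] 31.7 0.1501 [203.         120.38461538]
0.142 0.158 20 [535.9 304.5] [ 1.5 42.7] 32.9 0.1492 [205.7  142.95]
0.142 0.158 19 [513.5 343.5] [22.8  5.7] 32.8 0.1494 [215.10526316 128.52631579]
knob 0.025 0.042 106 [ 622.1 -275.9] [86.3 46.3] 45.2 0.02863232243397047 0.041758853694789606
knob 0.044 0.075 87 [ 609.9 -290.1] [14.3 48.1] 60.7 0.0552707842056222 0.06070675233659492
```

>>> {"op": "play_rows", "data": {"rows": [{"xyz":[20.5,34.4,0],"rotation":[0,0,7],"fingers":0.9},{"xyz":[20.5,34.4,0],"rotation":[0,0,7],"fingers":0.9},{"xyz":[20.5,34.4,0],"rotation":[0,0,7],"fingers":0.9},{"xyz":[20.5,34.4,0],"rotation":[0,0,7],"fingers":0.9},{"xyz":[20.5,34.4,0],"rotation":[0,0,7],"fingers":0.9}], "force": 40}}

```text
time: 0.57
position: [0.3123, -0.415, 0.2309]
orientation: [-2.788, -1.447, -0.0]
contact_force: [0.6, -0.1, -0.3]
grip_width: 0.898
```

>>> {"op": "play_rows", "data": {"rows": [{"xyz":[20.5,34.4,0],"rotation":[0,0,7],"fingers":0.9},{"xyz":[20.5,34.4,0],"rotation":[0,0,7],"fingers":0.9},{"xyz":[20.5,34.4,0],"rotation":[0,0,7],"fingers":0.9},{"xyz":[20.5,34.4,0],"rotation":[0,0,7],"fingers":0.9},{"xyz":[20.5,34.4,0],"rotation":[0,0,7],"fingers":0.9}]}}

```text
time: 0.98
position: [0.4149, -0.2429, 0.2312]
orientation: [2.223, 2.22, 0.0]
contact_force: [0.1, 0.0, -0.3]
grip_width: 0.901
```

>>> {"op": "play_rows", "data": {"rows": [{"xyz":[20.5,34.4,-20],"rotation":[0,0,7],"fingers":0.9},{"xyz":[20.5,34.4,-20],"rotation":[0,0,0],"fingers":0.9},{"xyz":[20.5,34.4,-20],"rotation":[0,0,0],"fingers":0.9},{"xyz":[20.5,34.4,-20],"rotation":[0,0,0],"fingers":0.9},{"xyz":[20.5,34.4,0],"rotation":[0,0,0],"fingers":0.9}]}}

```text
time: 1.4
position: [0.5084, -0.08, 0.1526]
orientation: [-2.086, -2.34, 0.006]
contact_force: [0.5, -0.4, 0.6]
grip_width: 0.901
```

Run:
```python
from h import *
grab('top','top1');grab('wrist','wrist1')
print(get_obs()['position'],get_obs()['orientation'])
W,d=world('top1'); z=W[...,2]
m=((z>0.05)&(z<0.075)).astype(np.uint8)
n,l,s,c=cv2.connectedComponentsWithStats(m)
for i in range(1,n):
    if s[i,4]>60: q=W[l==i]; print(s[i],np.median(q,0).round(4))
W,d=world('wrist1');z=W[...,2]
for i,a in enumerate([0]):
    m=((z>0.055)&(z<0.07)).astype(np.uint8)
    n,l,s,c=cv2.connectedComponentsWithStats(m)
    for i in range(1,n):
        if s[i,4]>300: q=W[l==i]; print('w',s[i],np.median(q,0).round(4),q.min(0),q.max(0))
```

```text
[ 0.51266928 -0.0776284   0.15563023] [-2.08203028e+00 -2.34995644e+00 -2.02634767e-03]
[268 113  37  30 800] [ 0.7783 -0.0879  0.06  ]
[  0 142  12  85 330] [0.5808 0.7231 0.0612]
[487 150  13  44 205] [ 0.6488 -0.692   0.0625]
[257 154   4  34  73] [ 0.6509 -0.0089  0.0532]
[215 162  17  16 213] [0.6507 0.0958 0.063 ]
[350 177  11  16  81] [ 0.6089 -0.2899  0.0551]
[137 198  31  22  83] [0.5325 0.3042 0.0575]
[245 205  16  17 215] [0.5237 0.008  0.0626]
[211 212  17  16 219] [0.5057 0.1055 0.063 ]
[118 232  19  28  62] [0.4312 0.3682 0.0635]
w [464   0  48  15 503] [0.6507 0.076  0.0631] [0.63633727 0.07232923 0.05501379] [0.66557643 0.0805863  0.06580629]
w [ 249   51   68   71 3738] [0.5237 0.0098 0.0632] [ 0.50004291 -0.01447634  0.05784237] [0.54744775 0.03256357 0.06562589]
w [ 228  165   61   59 2828] [ 0.5162 -0.0706  0.063 ] [ 0.49262414 -0.09523437  0.0550307 ] [ 0.54002861 -0.04828474  0.06504092]
```

View pics/wrist1.png

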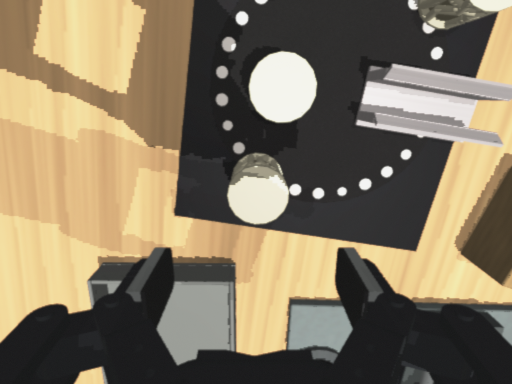

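>>> {"op": "play_rows", "data": {"rows": [{"xyz":[0,1,-32],"rotation":[0,0,0],"fingers":0.9},{"xyz":[0,0,-32],"rotation":[0,0,0],"fingers":0.9},{"xyz":[0,0,-32],"rotation":[0,0,0],"fingers":0.9},{"xyz":[0,0,-30],"rotation":[0,0,0],"fingers":0.9},{"xyz":[0,0,0],"rotation":[0,0,0],"fingers":0.9}]}}

```text
time: 1.92
position: [0.5052, -0.0805, 0.0252]
orientation: [-2.083, -2.337, 0.01]
contact_force: [-1.8, -0.2, -1.0]
grip_width: 0.898
```

>>> {"op": "play_rows", "data": {"rows": [{"xyz":[0,0,0],"rotation":[0,0,0],"fingers":0.5},{"xyz":[0,0,0],"rotation":[0,0,0],"fingers":0.5},{"xyz":[0,0,0],"rotation":[0,0,0],"fingers":0.45},{"xyz":[0,0,0],"rotation":[0,0,0],"fingers":0.45},{"xyz":[0,0,0],"rotation":[0,0,0],"fingers":0.45}]}}

```text
time: 2.33
position: [0.5135, -0.0821, 0.0333]
orientation: [2.087, 2.342, 0.003]
contact_force: [0.0, -1.0, 5.5]
grip_width: 0.549
```

>>> {"op": "play_rows", "data": {"rows": [{"xyz":[0,0,0],"rotation":[0,0,0],"fingers":0.6},{"xyz":[0,0,0],"rotation":[0,0,0],"fingers":0.75},{"xyz":[0,0,0],"rotation":[0,0,0],"fingers":0.75}]}}

```text
time: 2.58
position: [0.5111, -0.0813, 0.031]
orientation: [-2.09, -2.345, -0.0]
contact_force: [-0.6, -0.3, 0.3]
grip_width: 0.748
```

Run:
```python
from h import *
for i in range(3):
    grab('wrist','wrist2'); o=get_obs(); print(o['time'],o['position'],o['contact_force'],o['qvel'].round(3),o['grip_width'])
W,d=world('wrist2');z=W[...,2]
m=((z>0.055)&(z<0.07)).astype(np.uint8)
n,l,s,c=cv2.connectedComponentsWithStats(m)
for i in range(1,n):
        if s[i,4]>300: q=W[l==i]; print('w',s[i],np.median(q,0).round(4),q.min(0),q.max(0))
```

```text
2.6333 [ 0.5110007  -0.08123831  0.03080113] [-0.86341192  0.82007487 -0.17842657] [ 0.003  0.006  0.002 -0.001 -0.001 -0.002] 0.7498458231330686
2.6833 [ 0.51093417 -0.08125656  0.03067706] [ 0.7438115  -1.10673004 -0.27098083] [ 0.     0.004  0.001  0.001 -0.002 -0.   ] 0.75100822365063
2.7333 [ 0.51094317 -0.08122994  0.03059549] [-0.28637038 -0.08623863 -0.66205974] [-0.002  0.001 -0.001 -0.001 -0.001  0.002] 0.7514223660800071
w [  252     0   149   131 16138] [0.5237 0.0082 0.0632] [ 0.49987146 -0.01499398  0.05946539] [0.54734535 0.02673573 0.06593257]
w [  201   214   120   109 10194] [ 0.5122 -0.0702  0.0631] [ 0.48866144 -0.09630387  0.05502721] [ 0.5363083  -0.0485414   0.06498562]
w [ 136  258   47   68 1048] [ 0.4776 -0.0793  0.0629] [ 0.46476408 -0.09658861  0.0550309 ] [ 0.48074419 -0.07373172  0.06998628]
w [ 328  258   46   69 1040] [ 0.5438 -0.0696  0.063 ] [ 0.54121221 -0.08886573  0.0550432 ] [ 0.5562956  -0.06557381  0.06999592]
```

View pics/wrist2.png

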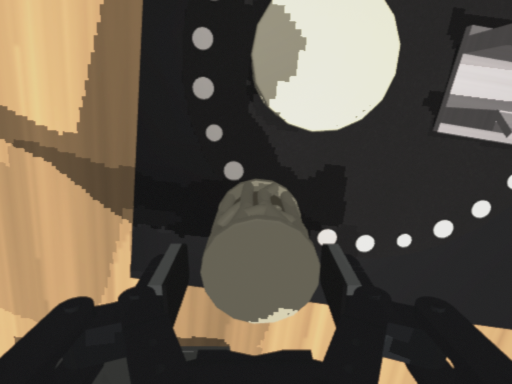

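>>> {"op": "play_rows", "data": {"rows": [{"xyz":[1,9,-4],"rotation":[0,0,0],"fingers":0.75},{"xyz":[0,0,0],"rotation":[0,0,0],"fingers":0.6},{"xyz":[0,0,0],"rotation":[0,0,0],"fingers":0.45},{"xyz":[0,0,0],"rotation":[0,0,0],"fingers":0.45},{"xyz":[0,0,0],"rotation":[0,0,0],"fingers":0.45}]}}

```text
time: 3.15
position: [0.512, -0.0722, 0.0265]
orientation: [-2.089, -2.345, 0.001]
contact_force: [-0.3, 1.1, -1.2]
grip_width: 0.555
```

>>> {"op": "play_rows", "data": {"rows": [{"xyz":[0,0,10],"rotation":[0,0,0],"fingers":0.45},{"xyz":[0,0,30],"rotation":[0,0,0],"fingers":0.45},{"xyz":[0,0,36],"rotation":[0,0,0],"fingers":0.45},{"xyz":[0,-20,36],"rotation":[0,0,0],"fingers":0.45},{"xyz":[-7,-36,14],"rotation":[0,0,0],"fingers":0.45}]}}

```text
time: 3.57
position: [0.5095, -0.1277, 0.1588]
orientation: [2.08, 2.343, 0.008]
contact_force: [1.5, -0.6, -0.0]
grip_width: 0.551
```

>>> {"op": "play_rows", "data": {"rows": [{"xyz":[-7,-36,0],"rotation":[0,0,0],"fingers":0.45},{"xyz":[-7,-36,0],"rotation":[0,0,0],"fingers":0.45},{"xyz":[-7,-36,0],"rotation":[0,0,0],"fingers":0.45},{"xyz":[-7,-36,0],"rotation":[0,0,0],"fingers":0.45},{"xyz":[-7,-36,0],"rotation":[0,0,0],"fingers":0.45}]}}

```text
time: 3.98
position: [0.4696, -0.3101, 0.1538]
orientation: [2.09, 2.344, 0.0]
contact_force: [0.6, 0.9, -0.3]
grip_width: 0.552
```

>>> {"op": "play_rows", "data": {"rows": [{"xyz":[-6,-36,0],"rotation":[0,0,0],"fingers":0.45},{"xyz":[-6,-36,0],"rotation":[0,0,0],"fingers":0.45},{"xyz":[0,0,-30],"rotation":[0,0,0],"fingers":0.45},{"xyz":[0,0,-36],"rotation":[0,0,0],"fingers":0.45},{"xyz":[0,0,-30],"rotation":[0,0,0],"fingers":0.45}]}}

```text
time: 4.4
position: [0.4579, -0.3819, 0.0566]
orientation: [2.092, 2.342, -0.0]
contact_force: [-0.2, -0.6, -1.5]
grip_width: 0.553
```

>>> {"op": "play_rows", "data": {"rows": [{"xyz":[0,0,-15],"rotation":[0,0,0],"fingers":0.45},{"xyz":[0,0,-9],"rotation":[0,0,0],"fingers":0.45},{"xyz":[0,0,0],"rotation":[0,0,0],"fingers":0.45}]}}

```text
time: 4.65
position: [0.4568, -0.3792, 0.0308]
orientation: [-2.088, -2.342, -0.0]
contact_force: [-0.1, 0.1, -0.8]
grip_width: 0.554
```

>>> {"op": "play_rows", "data": {"rows": [{"xyz":[0,0,-2],"rotation":[0,0,0],"fingers":0.45},{"xyz":[0,0,0],"rotation":[0,0,0],"fingers":0.7},{"xyz":[0,0,0],"rotation":[0,0,0],"fingers":0.75},{"xyz":[0,0,0],"rotation":[0,0,0],"fingers":0.75},{"xyz":[0,0,30],"rotation":[0,0,0],"fingers":0.75}]}}

```text
time: 5.07
position: [0.455, -0.3772, 0.0567]
orientation: [-2.083, -2.338, -0.001]
contact_force: [-1.1, 1.0, -0.1]
grip_width: 0.751
```

>>> {"op": "play_rows", "data": {"rows": [{"xyz":[0,0,36],"rotation":[0,0,0],"fingers":0.8},{"xyz":[0,10,36],"rotation":[0,0,0],"fingers":0.9},{"xyz":[6,39,20],"rotation":[0,0,0],"fingers":0.9},{"xyz":[7,40,0],"rotation":[0,0,0],"fingers":0.9},{"xyz":[7,40,0],"rotation":[0,0,0],"fingers":0.9}]}}

```text
time: 5.48
position: [0.4801, -0.2542, 0.1556]
orientation: [2.088, 2.337, 0.002]
contact_force: [0.8, 0.5, 0.3]
grip_width: 0.902
```

>>> {"op": "play_rows", "data": {"rows": [{"xyz":[7,40,0],"rotation":[0,0,0],"fingers":0.9},{"xyz":[7,40,0],"rotation":[0,0,0],"fingers":0.9},{"xyz":[7,40,0],"rotation":[0,0,0],"fingers":0.9},{"xyz":[7,40,0],"rotation":[0,0,0],"fingers":0.9},{"xyz":[7,40,0],"rotation":[0,0,0],"fingers":0.9}]}}

```text
time: 5.9
position: [0.5136, -0.0518, 0.1531]
orientation: [2.089, 2.343, 0.002]
contact_force: [0.3, 0.2, -0.5]
grip_width: 0.9
```

```bash
cat > pr.py <<'E'
import sys
from h import *
tag=sys.argv[1]
grab('top',tag); o=get_obs(); print(o['time'],o['position'].round(4),o['orientation'].round(3),o['grip_width'])
W,d=world(tag);z=W[...,2]
p=np.load(f'pics/{tag}.npz')['p'].astype(int)
m=((z>0.055)&(z<0.075)&(p[...,0]>120)&(abs(p[...,0]-p[...,2])<60)).astype(np.uint8); m[:,:190]=0
n,l,s,c=cv2.connectedComponentsWithStats(m)
for i in range(1,n):
    if s[i,4]>50: q=W[l==i]; print(s[i],np.median(q,0).round(4),np.round((q.min(0)+q.max(0))/2,4))
E
python3 pr.py top2
```

```text
5.95 [ 0.5144 -0.0448  0.1531] [-2.086 -2.348 -0.01 ] 0.899267273837717
[215 162  17  16 208] [0.651  0.0958 0.0634] [0.6499 0.0961 0.0648]
[245 206  10  15  98] [0.521  0.0194 0.0629] [0.524  0.018  0.0627]
[211 212  17  16 211] [0.5057 0.1057 0.0629] [0.5045 0.1054 0.0632]
[381 228  16  17 213] [ 0.4603 -0.3831  0.0638] [ 0.4603 -0.3817  0.064 ]
```

>>> {"op": "play_rows", "data": {"rows": [{"xyz":[5,26,0],"rotation":[0,0,0],"fingers":0.85},{"xyz":[4,26,0],"rotation":[0,0,0],"fingers":0.85},{"xyz":[0,0,-30],"rotation":[0,0,0],"fingers":0.85},{"xyz":[0,0,-30],"rotation":[0,0,0],"fingers":0.85},{"xyz":[0,0,0],"rotation":[0,0,0],"fingers":0.85}]}}

```text
time: 6.37
position: [0.5177, -0.0007, 0.0877]
orientation: [-2.084, -2.342, 0.009]
contact_force: [-1.4, -0.6, -0.7]
grip_width: 0.851
```

Run:
```python
from h import *
o=get_obs();print(o['position'],o['qvel'].round(2))
grab('wrist','w3');o=get_obs();print(o['position'])
W,d=world('w3');z=W[...,2]
m=((z>0.055)&(z<0.07)).astype(np.uint8)
n,l,s,c=cv2.connectedComponentsWithStats(m)
for i in range(1,n):
        if s[i,4]>1500: q=W[l==i]; print('w',s[i],np.round((q.min(0)+q.max(0))/2,4))
```

```text
[ 0.51767254 -0.00072794  0.08765469] [-0.02 -0.05 -0.02 -0.    0.09  0.  ]
[ 0.51902418 -0.00120175  0.08961308]
w [ 206    0   99   80 6595] [0.5053 0.1008 0.0614]
w [ 226  176   83   80 5220] [0.5239 0.0091 0.0603]
```

>>> {"op": "play_rows", "data": {"rows": [{"xyz":[4,9,-20],"rotation":[0,0,0],"fingers":0.85},{"xyz":[0,0,-25],"rotation":[0,0,0],"fingers":0.85},{"xyz":[0,0,-18],"rotation":[0,0,0],"fingers":0.85},{"xyz":[0,0,0],"rotation":[0,0,0],"fingers":0.85},{"xyz":[0,0,0],"rotation":[0,0,0],"fingers":0.6}]}}

```text
time: 6.83
position: [0.5264, 0.0069, 0.0297]
orientation: [2.091, 2.344, 0.0]
contact_force: [0.9, 0.4, 1.0]
grip_width: 0.729
```

>>> {"op": "play_rows", "data": {"rows": [{"xyz":[0,0,0],"rotation":[0,0,0],"fingers":0.45},{"xyz":[0,0,0],"rotation":[0,0,0],"fingers":0.45},{"xyz":[0,0,0],"rotation":[0,0,0],"fingers":0.45},{"xyz":[0,0,0],"rotation":[0,0,0],"fingers":0.45}]}}

```text
time: 7.17
position: [0.5283, 0.0069, 0.0311]
orientation: [2.088, 2.342, 0.004]
contact_force: [-0.1, -1.9, 6.7]
grip_width: 0.549
```

>>> {"op": "play_rows", "data": {"rows": [{"xyz":[0,0,10],"rotation":[0,0,0],"fingers":0.45},{"xyz":[0,0,36],"rotation":[0,0,0],"fingers":0.45},{"xyz":[0,0,36],"rotation":[0,0,0],"fingers":0.45},{"xyz":[-4,-20,30],"rotation":[0,0,0],"fingers":0.45},{"xyz":[-8,-37,10],"rotation":[0,0,0],"fingers":0.45}]}}

```text
time: 7.58
position: [0.5182, -0.0482, 0.1568]
orientation: [2.08, 2.344, 0.011]
contact_force: [1.2, -0.5, -0.8]
grip_width: 0.55
```

>>> {"op": "play_rows", "data": {"rows": [{"xyz":[-8,-37,0],"rotation":[0,0,0],"fingers":0.45},{"xyz":[-8,-37,0],"rotation":[0,0,0],"fingers":0.45},{"xyz":[-8,-37,0],"rotation":[0,0,0],"fingers":0.45},{"xyz":[-8,-37,0],"rotation":[0,0,0],"fingers":0.45},{"xyz":[-8,-37,0],"rotation":[0,0,0],"fingers":0.45}]}}

```text
time: 8.0
position: [0.4731, -0.2361, 0.1516]
orientation: [2.09, 2.345, 0.001]
contact_force: [0.6, 0.3, -0.5]
grip_width: 0.553
```

>>> {"op": "play_rows", "data": {"rows": [{"xyz":[-8,-37,0],"rotation":[0,0,0],"fingers":0.45},{"xyz":[-8,-37,0],"rotation":[0,0,0],"fingers":0.45},{"xyz":[0,0,0],"rotation":[0,0,0],"fingers":0.45},{"xyz":[0,0,0],"rotation":[0,0,0],"fingers":0.45}]}}

```text
time: 8.33
position: [0.4573, -0.3105, 0.1513]
orientation: [2.095, 2.341, 0.0]
contact_force: [0.6, 0.4, -1.0]
grip_width: 0.55
```

>>> {"op": "play_rows", "data": {"rows": [{"xyz":[-5,-13,-20],"rotation":[0,0,0],"fingers":0.45},{"xyz":[0,0,-36],"rotation":[0,0,0],"fingers":0.45},{"xyz":[0,0,-36],"rotation":[0,0,0],"fingers":0.45},{"xyz":[0,0,-18],"rotation":[0,0,0],"fingers":0.45},{"xyz":[0,0,-9],"rotation":[0,0,0],"fingers":0.45}]}}

```text
time: 8.75
position: [0.4499, -0.3178, 0.0305]
orientation: [-2.08, -2.339, 0.001]
contact_force: [-19.5, 11.4, 65.0]
grip_width: 0.553
```

>>> {"op": "play_rows", "data": {"rows": [{"xyz":[0,0,0],"rotation":[0,0,0],"fingers":0.45},{"xyz":[0,0,0],"rotation":[0,0,0],"fingers":0.75},{"xyz":[0,0,0],"rotation":[0,0,0],"fingers":0.75},{"xyz":[0,0,0],"rotation":[0,0,0],"fingers":0.75},{"xyz":[0,0,30],"rotation":[0,0,0],"fingers":0.75}]}}

```text
time: 9.17
position: [0.4491, -0.3178, 0.057]
orientation: [-2.082, -2.337, 0.0]
contact_force: [-0.0, -0.2, -0.3]
grip_width: 0.749
```

>>> {"op": "play_rows", "data": {"rows": [{"xyz":[0,0,36],"rotation":[0,0,0],"fingers":0.8},{"xyz":[0,10,36],"rotation":[0,0,0],"fingers":0.9},{"xyz":[5,40,20],"rotation":[0,0,0],"fingers":0.9},{"xyz":[5,40,0],"rotation":[0,0,0],"fingers":0.9},{"xyz":[5,40,0],"rotation":[0,0,0],"fingers":0.9}]}}

```text
time: 9.58
position: [0.4694, -0.1944, 0.1552]
orientation: [2.089, 2.339, 0.003]
contact_force: [1.3, 0.7, 0.4]
grip_width: 0.901
```

>>> {"op": "play_rows", "data": {"rows": [{"xyz":[5,40,0],"rotation":[0,0,0],"fingers":0.9},{"xyz":[5,40,0],"rotation":[0,0,0],"fingers":0.9},{"xyz":[5,40,0],"rotation":[0,0,0],"fingers":0.9},{"xyz":[5,40,0],"rotation":[0,0,0],"fingers":0.9},{"xyz":[5,40,0],"rotation":[0,0,0],"fingers":0.9}]}}

```text
time: 10.0
position: [0.4926, 0.0076, 0.1529]
orientation: [2.089, 2.345, 0.002]
contact_force: [0.6, -0.0, 0.2]
grip_width: 0.895
```

>>> {"op": "play_rows", "data": {"rows": [{"xyz":[5,40,0],"rotation":[0,0,0],"fingers":0.9},{"xyz":[5,40,0],"rotation":[0,0,0],"fingers":0.9},{"xyz":[0,0,0],"rotation":[0,0,0],"fingers":0.9},{"xyz":[0,0,0],"rotation":[0,0,0],"fingers":0.9}]}}

```text
time: 10.33
position: [0.5026, 0.0878, 0.1527]
orientation: [2.084, 2.35, 0.001]
contact_force: [0.2, -0.6, -0.9]
grip_width: 0.898
```

```bash
python3 pr.py top3
```

```text
10.3833 [0.5024 0.0863 0.1524] [ 2.086  2.348 -0.   ] 0.8985992928395792
[215 162  17  16 208] [0.6511 0.0959 0.063 ] [0.6498 0.096  0.0639]
[381 228  16  17 214] [ 0.4603 -0.3822  0.0637] [ 0.4603 -0.3829  0.0637]
[358 231  17  16 215] [ 0.4515 -0.3165  0.0637] [ 0.4528 -0.3179  0.0632]
```

>>> {"op": "play_rows", "data": {"rows": [{"xyz":[3,19,-20],"rotation":[0,0,0],"fingers":0.85},{"xyz":[0,0,-36],"rotation":[0,0,0],"fingers":0.85},{"xyz":[0,0,-10],"rotation":[0,0,0],"fingers":0.85},{"xyz":[0,0,0],"rotation":[0,0,0],"fingers":0.85}]}}

```text
time: 10.72
position: [0.5017, 0.1026, 0.0829]
orientation: [-2.088, -2.339, 0.011]
contact_force: [0.0, 0.2, 0.1]
grip_width: 0.848
```

```bash
cat > wr.py <<'E'
import sys
from h import *
tag=sys.argv[1]
grab('wrist',tag);o=get_obs();print(o['position'])
W,d=world(tag);z=W[...,2]
m=((z>0.055)&(z<0.07)).astype(np.uint8)
n,l,s,c=cv2.connectedComponentsWithStats(m)
for i in range(1,n):
        if s[i,4]>1500: q=W[l==i]; print('w',s[i],np.round((q.min(0)+q.max(0))/2,4))
E
python3 wr.py w4
```

```text
[0.50358754 0.10277089 0.08474731]
w [ 220  187   85   82 5322] [0.5055 0.1066 0.0602]
w [ 459  231   53   78 3050] [0.6438 0.0965 0.0601]
```

>>> {"op": "play_rows", "data": {"rows": [{"xyz":[1,3,-20],"rotation":[0,0,0],"fingers":0.85},{"xyz":[0,0,-22],"rotation":[0,0,0],"fingers":0.85},{"xyz":[0,0,-15],"rotation":[0,0,0],"fingers":0.85},{"xyz":[0,0,0],"rotation":[0,0,0],"fingers":0.85},{"xyz":[0,0,0],"rotation":[0,0,0],"fingers":0.6}]}}

```text
time: 11.18
position: [0.5071, 0.1066, 0.03]
orientation: [2.092, 2.344, 0.0]
contact_force: [0.9, 0.8, -0.2]
grip_width: 0.726
```

>>> {"op": "play_rows", "data": {"rows": [{"xyz":[0,0,0],"rotation":[0,0,0],"fingers":0.45},{"xyz":[0,0,0],"rotation":[0,0,0],"fingers":0.45},{"xyz":[0,0,0],"rotation":[0,0,0],"fingers":0.45},{"xyz":[0,0,0],"rotation":[0,0,0],"fingers":0.45}]}}

```text
time: 11.52
position: [0.5087, 0.1073, 0.0313]
orientation: [2.088, 2.343, 0.004]
contact_force: [-0.5, -2.4, 6.5]
grip_width: 0.548
```

>>> {"op": "play_rows", "data": {"rows": [{"xyz":[0,0,10],"rotation":[0,0,0],"fingers":0.45},{"xyz":[0,0,36],"rotation":[0,0,0],"fingers":0.45},{"xyz":[0,0,36],"rotation":[0,0,0],"fingers":0.45},{"xyz":[-4,-20,30],"rotation":[0,0,0],"fingers":0.45},{"xyz":[-6,-39,10],"rotation":[0,0,0],"fingers":0.45}]}}

```text
time: 11.93
position: [0.5008, 0.0506, 0.1572]
orientation: [2.08, 2.345, 0.014]
contact_force: [1.5, 0.5, -0.6]
grip_width: 0.552
```

>>> {"op": "play_rows", "data": {"rows": [{"xyz":[-6,-40,0],"rotation":[0,0,0],"fingers":0.45},{"xyz":[-6,-40,0],"rotation":[0,0,0],"fingers":0.45},{"xyz":[-6,-40,0],"rotation":[0,0,0],"fingers":0.45},{"xyz":[-6,-40,0],"rotation":[0,0,0],"fingers":0.45},{"xyz":[-6,-40,0],"rotation":[0,0,0],"fingers":0.45}]}}

```text
time: 12.35
position: [0.4657, -0.1531, 0.1519]
orientation: [2.089, 2.345, 0.001]
contact_force: [0.6, -0.1, -0.7]
grip_width: 0.549
```

>>> {"op": "play_rows", "data": {"rows": [{"xyz":[-6,-40,0],"rotation":[0,0,0],"fingers":0.45},{"xyz":[-6,-40,0],"rotation":[0,0,0],"fingers":0.45},{"xyz":[-5,-40,0],"rotation":[0,0,0],"fingers":0.45},{"xyz":[0,0,0],"rotation":[0,0,0],"fingers":0.45},{"xyz":[0,0,0],"rotation":[0,0,0],"fingers":0.45}]}}

```text
time: 12.77
position: [0.449, -0.2734, 0.1517]
orientation: [2.095, 2.341, 0.001]
contact_force: [-0.3, 0.9, -1.9]
grip_width: 0.551
```

>>> {"op": "play_rows", "data": {"rows": [{"xyz":[-3,13,-20],"rotation":[0,0,0],"fingers":0.45},{"xyz":[0,0,-36],"rotation":[0,0,0],"fingers":0.45},{"xyz":[0,0,-36],"rotation":[0,0,0],"fingers":0.45},{"xyz":[0,0,-18],"rotation":[0,0,0],"fingers":0.45},{"xyz":[0,0,-3],"rotation":[0,0,0],"fingers":0.45}]}}

```text
time: 13.18
position: [0.4429, -0.2541, 0.0342]
orientation: [-2.081, -2.34, 0.001]
contact_force: [-1.3, 0.2, -0.7]
grip_width: 0.548
```

>>> {"op": "play_rows", "data": {"rows": [{"xyz":[0,0,-2],"rotation":[0,0,0],"fingers":0.45},{"xyz":[0,0,-1],"rotation":[0,0,0],"fingers":0.45}]}}

```text
time: 13.35
position: [0.4475, -0.2581, 0.036]
orientation: [2.088, 2.346, 0.001]
contact_force: [-0.0, -0.3, -1.2]
grip_width: 0.547
```

>>> {"op": "play_rows", "data": {"rows": [{"xyz":[0,-4,-2],"rotation":[0,0,0],"fingers":0.45},{"xyz":[0,0,-2],"rotation":[0,0,0],"fingers":0.45},{"xyz":[0,0,0],"rotation":[0,0,0],"fingers":0.45}]}}

```text
time: 13.6
position: [0.4476, -0.2634, 0.0323]
orientation: [2.089, 2.343, 0.001]
contact_force: [0.0, -0.5, 0.5]
grip_width: 0.547
```

>>> {"op": "play_rows", "data": {"rows": [{"xyz":[0,0,0],"rotation":[0,0,0],"fingers":0.6},{"xyz":[0,0,0],"rotation":[0,0,0],"fingers":0.75},{"xyz":[0,0,0],"rotation":[0,0,0],"fingers":0.75},{"xyz":[0,0,0],"rotation":[0,0,0],"fingers":0.75},{"xyz":[0,0,30],"rotation":[0,0,0],"fingers":0.75}]}}

```text
time: 14.02
position: [0.4421, -0.2596, 0.0564]
orientation: [-2.082, -2.336, 0.002]
contact_force: [-0.2, 0.1, -0.2]
grip_width: 0.755
```

>>> {"op": "play_rows", "data": {"rows": [{"xyz":[0,0,36],"rotation":[0,0,0],"fingers":0.8},{"xyz":[0,10,36],"rotation":[0,0,0],"fingers":0.9},{"xyz":[20,34,20],"rotation":[0,0,0],"fingers":0.9},{"xyz":[20,35,0],"rotation":[0,0,0],"fingers":0.9},{"xyz":[20,35,0],"rotation":[0,0,0],"fingers":0.9}]}}

```text
time: 14.43
position: [0.5076, -0.1506, 0.1548]
orientation: [2.089, 2.339, 0.003]
contact_force: [0.2, 0.2, -0.6]
grip_width: 0.904
```

>>> {"op": "play_rows", "data": {"rows": [{"xyz":[20,35,0],"rotation":[0,0,0],"fingers":0.9},{"xyz":[20,35,0],"rotation":[0,0,0],"fingers":0.9},{"xyz":[20,35,0],"rotation":[0,0,0],"fingers":0.9},{"xyz":[20,35,0],"rotation":[0,0,0],"fingers":0.9},{"xyz":[20,35,0],"rotation":[0,0,0],"fingers":0.9}]}}

```text
time: 14.85
position: [0.606, 0.0263, 0.152]
orientation: [2.09, 2.345, -0.0]
contact_force: [0.9, -1.5, 0.0]
grip_width: 0.899
```

>>> {"op": "play_rows", "data": {"rows": [{"xyz":[20,35,0],"rotation":[0,0,0],"fingers":0.9},{"xyz":[20,35,0],"rotation":[0,0,0],"fingers":0.9},{"xyz":[0,0,0],"rotation":[0,0,0],"fingers":0.9},{"xyz":[0,0,0],"rotation":[0,0,0],"fingers":0.9}]}}

```text
time: 15.18
position: [0.6459, 0.0966, 0.1517]
orientation: [2.086, 2.349, -0.0]
contact_force: [0.2, -0.6, 0.3]
grip_width: 0.903
```

```bash
python3 pr.py top4; python3 wr.py w5
```

```text
15.2333 [0.645  0.095  0.1514] [-2.088e+00 -2.347e+00  2.000e-03] 0.8983957831846591
[381 228  16  17 216] [ 0.4603 -0.3824  0.0636] [ 0.4604 -0.382   0.0638]
[358 231  17  16 218] [ 0.4515 -0.3165  0.0638] [ 0.4528 -0.3169  0.0635]
[339 232  17  17 218] [ 0.448  -0.2628  0.0636] [ 0.4481 -0.2632  0.0638]
[0.64454502 0.09398794 0.15140404]
w [ 232  166   62   60 2878] [0.6515 0.0966 0.0604]
```

Last sample, at (0.651, 0.096). The offset to it is (+6, +2, −124).

>>> {"op": "play_rows", "data": {"rows": [{"xyz":[6,3,-20],"rotation":[0,0,0],"fingers":0.85},{"xyz":[0,0,-30],"rotation":[0,0,0],"fingers":0.85},{"xyz":[0,0,-30],"rotation":[0,0,0],"fingers":0.85},{"xyz":[0,0,-25],"rotation":[0,0,0],"fingers":0.85},{"xyz":[0,0,-15],"rotation":[0,0,0],"fingers":0.85}]}}

```text
time: 15.7
position: [0.6482, 0.0951, 0.0287]
orientation: [-2.09, -2.34, 0.007]
contact_force: [-0.2, 0.1, -0.3]
grip_width: 0.846
```

>>> {"op": "play_rows", "data": {"rows": [{"xyz":[0,0,0],"rotation":[0,0,0],"fingers":0.85},{"xyz":[0,0,0],"rotation":[0,0,0],"fingers":0.8}]}}

```text
time: 15.87
position: [0.6505, 0.0962, 0.0315]
orientation: [-2.091, -2.343, 0.002]
contact_force: [1.7, 0.1, 0.1]
grip_width: 0.798
```

>>> {"op": "play_rows", "data": {"rows": [{"xyz":[0,0,-3],"rotation":[0,0,0],"fingers":0.6},{"xyz":[0,0,0],"rotation":[0,0,0],"fingers":0.45},{"xyz":[0,0,0],"rotation":[0,0,0],"fingers":0.45},{"xyz":[0,0,0],"rotation":[0,0,0],"fingers":0.45},{"xyz":[0,0,0],"rotation":[0,0,0],"fingers":0.45}]}}

```text
time: 16.28
position: [0.6533, 0.0975, 0.0312]
orientation: [2.088, 2.343, 0.004]
contact_force: [0.0, -0.3, 5.2]
grip_width: 0.552
```

>>> {"op": "play_rows", "data": {"rows": [{"xyz":[0,0,10],"rotation":[0,0,0],"fingers":0.45},{"xyz":[0,0,36],"rotation":[0,0,0],"fingers":0.45},{"xyz":[0,0,36],"rotation":[0,0,0],"fingers":0.45},{"xyz":[0,0,36],"rotation":[0,0,0],"fingers":0.45},{"xyz":[-21,-30,5],"rotation":[0,0,0],"fingers":0.45}]}}

```text
time: 16.7
position: [0.6388, 0.0718, 0.1613]
orientation: [2.078, 2.34, 0.025]
contact_force: [1.9, 0.1, 1.5]
grip_width: 0.547
```

>>> {"op": "play_rows", "data": {"rows": [{"xyz":[-21,-30,0],"rotation":[0,0,0],"fingers":0.45},{"xyz":[-21,-30,0],"rotation":[0,0,0],"fingers":0.45},{"xyz":[-21,-30,0],"rotation":[0,0,0],"fingers":0.45},{"xyz":[-21,-30,0],"rotation":[0,0,0],"fingers":0.45},{"xyz":[-21,-30,0],"rotation":[0,0,0],"fingers":0.45}]}}

```text
time: 17.12
position: [0.5236, -0.0833, 0.1521]
orientation: [-2.089, -2.346, 0.0]
contact_force: [0.1, -0.3, -0.9]
grip_width: 0.55
```

>>> {"op": "play_rows", "data": {"rows": [{"xyz":[-21,-30,0],"rotation":[0,0,0],"fingers":0.45},{"xyz":[-21,-30,0],"rotation":[0,0,0],"fingers":0.45},{"xyz":[-21,-30,0],"rotation":[0,0,0],"fingers":0.45},{"xyz":[-15,-26,0],"rotation":[0,0,0],"fingers":0.45},{"xyz":[0,0,0],"rotation":[0,0,0],"fingers":0.45}]}}

```text
time: 17.53
position: [0.4444, -0.2019, 0.1521]
orientation: [-2.095, -2.341, 0.004]
contact_force: [0.0, -0.1, -1.2]
grip_width: 0.551
```

>>> {"op": "play_rows", "data": {"rows": [{"xyz":[0,0,0],"rotation":[0,0,0],"fingers":0.45}]}}

```text
time: 17.62
position: [0.4464, -0.1994, 0.1521]
orientation: [-2.094, -2.341, -0.001]
contact_force: [-0.0, 0.8, -0.8]
grip_width: 0.548
```

>>> {"op": "play_rows", "data": {"rows": [{"xyz":[-6,-9,-20],"rotation":[0,0,0],"fingers":0.45},{"xyz":[0,0,-36],"rotation":[0,0,0],"fingers":0.45},{"xyz":[0,0,-36],"rotation":[0,0,0],"fingers":0.45},{"xyz":[0,0,-15],"rotation":[0,0,0],"fingers":0.45},{"xyz":[0,0,-5],"rotation":[0,0,0],"fingers":0.45}]}}

```text
time: 18.03
position: [0.4389, -0.2046, 0.0366]
orientation: [-2.083, -2.341, 0.002]
contact_force: [0.7, 0.6, -1.0]
grip_width: 0.548
```

>>> {"op": "play_rows", "data": {"rows": [{"xyz":[0,0,0],"rotation":[0,0,0],"fingers":0.45},{"xyz":[0,0,-2],"rotation":[0,0,0],"fingers":0.45}]}}

```text
time: 18.2
position: [0.4429, -0.2074, 0.0389]
orientation: [2.088, 2.345, 0.001]
contact_force: [0.5, 0.9, -0.4]
grip_width: 0.55
```

>>> {"op": "play_rows", "data": {"rows": [{"xyz":[0,0,-3],"rotation":[0,0,0],"fingers":0.45},{"xyz":[0,0,-2],"rotation":[0,0,0],"fingers":0.45},{"xyz":[0,0,-1],"rotation":[0,0,0],"fingers":0.45},{"xyz":[0,0,0],"rotation":[0,0,0],"fingers":0.45}]}}

```text
time: 18.53
position: [0.4419, -0.2078, 0.0326]
orientation: [2.089, 2.345, 0.0]
contact_force: [0.5, 0.3, -1.4]
grip_width: 0.552
```

>>> {"op": "play_rows", "data": {"rows": [{"xyz":[0,0,0],"rotation":[0,0,0],"fingers":0.6},{"xyz":[0,0,0],"rotation":[0,0,0],"fingers":0.75},{"xyz":[0,0,0],"rotation":[0,0,0],"fingers":0.75},{"xyz":[0,0,0],"rotation":[0,0,0],"fingers":0.75},{"xyz":[0,0,30],"rotation":[0,0,0],"fingers":0.75}]}}

```text
time: 18.95
position: [0.4368, -0.205, 0.0575]
orientation: [-2.083, -2.336, 0.004]
contact_force: [-1.2, 1.1, 0.3]
grip_width: 0.753
```

>>> {"op": "play_rows", "data": {"rows": [{"xyz":[0,0,38],"rotation":[0,0,0],"fingers":0.7},{"xyz":[0,0,38],"rotation":[0,0,0],"fingers":0.6},{"xyz":[0,12,38],"rotation":[0,0,-7],"fingers":0.5},{"xyz":[5,30,25],"rotation":[0,0,-7],"fingers":0.4},{"xyz":[9,38,10],"rotation":[0,0,-7],"fingers":0.4}]}}

```text
time: 19.37
position: [0.4575, -0.133, 0.2155]
orientation: [2.473, 1.923, 0.007]
contact_force: [1.6, 0.8, -0.4]
grip_width: 0.4
```

>>> {"op": "play_rows", "data": {"rows": [{"xyz":[9,38,10],"rotation":[0,0,-7],"fingers":0.4},{"xyz":[9,38,0],"rotation":[0,0,-7],"fingers":0.4},{"xyz":[9,38,0],"rotation":[0,0,-7],"fingers":0.4},{"xyz":[9,38,0],"rotation":[0,0,-7],"fingers":0.4},{"xyz":[9,38,0],"rotation":[0,0,-7],"fingers":0.4}]}}

```text
time: 19.78
position: [0.496, 0.0413, 0.2193]
orientation: [2.908, 1.187, 0.001]
contact_force: [0.9, -0.2, -0.4]
grip_width: 0.395
```

```bash
python3 pr.py top5; grep -n . /dev/null
python3 - <<'E'
from h import *
crop('top5',95,420,90,290,2.4,'top5c')
c=np.array([.4489,-.2963]);a=np.radians(6.2);R=np.array([[np.cos(a),np.sin(a)],[-np.sin(a),np.cos(a)]])
W,d=world('top5');z=W[...,2];m=((z>.055)&(z<.075)).astype(np.uint8);m[:,:330]=0;m[:220]=0
n,l,s,_=cv2.connectedComponentsWithStats(m)
for i in range(1,n):
    if s[i,4]>100: q=W[l==i]; print((R@(((q.min(0)+q.max(0))/2)[:2]-c)).round(4))
E
```

```text
19.8333 [0.4974 0.0471 0.2195] [-2.907 -1.18  -0.008] 0.39811852980915025
[381 228  16  17 213] [ 0.4602 -0.3824  0.0643] [ 0.4604 -0.3826  0.0637]
[358 231  17  16 215] [ 0.4515 -0.3168  0.0641] [ 0.4528 -0.317   0.0641]
[340 232  16  17 216] [ 0.4481 -0.263   0.0639] [ 0.4482 -0.2636  0.064 ]
[321 234  16  17 220] [ 0.442 -0.208  0.064] [ 0.4421 -0.2092  0.0639]
[ 0.0021 -0.087 ]
[ 0.0016 -0.021 ]
[0.0028 0.033 ]
```

View pics/top5c.png

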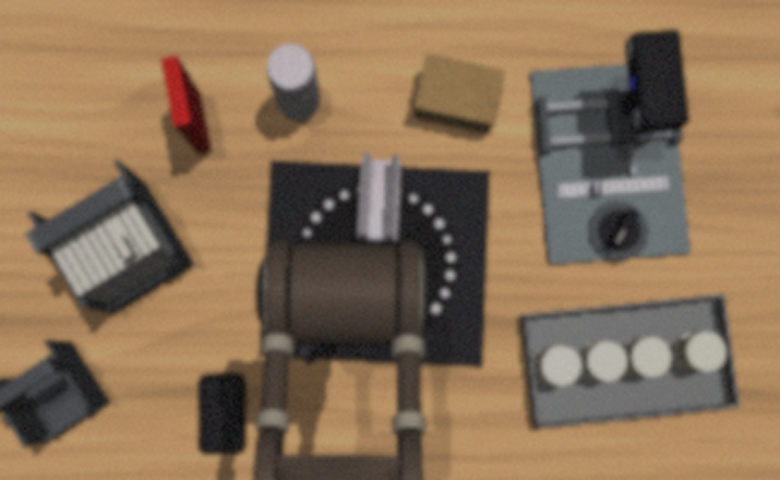

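>>> {"op": "play_rows", "data": {"rows": [{"xyz":[9,34,9],"rotation":[0,0,-6],"fingers":0.4},{"xyz":[9,34,9],"rotation":[0,0,-6],"fingers":0.4},{"xyz":[9,34,9],"rotation":[0,0,0],"fingers":0.4},{"xyz":[9,34,9],"rotation":[0,0,0],"fingers":0.4},{"xyz":[9,34,4],"rotation":[0,0,0],"fingers":0.4}]}}

```text
time: 20.25
position: [0.5417, 0.2113, 0.2604]
orientation: [3.014, 0.886, 0.003]
contact_force: [0.8, -0.7, 0.3]
grip_width: 0.401
```

>>> {"op": "play_rows", "data": {"rows": [{"xyz":[9,34,0],"rotation":[0,0,0],"fingers":0.4},{"xyz":[5,20,0],"rotation":[0,0,0],"fingers":0.4},{"xyz":[0,0,0],"rotation":[0,0,0],"fingers":0.4},{"xyz":[0,0,0],"rotation":[0,0,0],"fingers":0.4},{"xyz":[0,0,0],"rotation":[0,0,0],"fingers":0.4}]}}

```text
time: 20.67
position: [0.5545, 0.2628, 0.2584]
orientation: [3.013, 0.885, -0.002]
contact_force: [0.2, -0.1, -0.5]
grip_width: 0.401
```

```bash
cat > rk.py <<'E'
import sys
from h import *
from scipy.spatial.transform import Rotation as Ro
tag=sys.argv[1]; grab('wrist',tag); o=get_obs(); Rm=Ro.from_rotvec(o['orientation']).as_matrix()
print(o['position'].round(4),'toolz',Rm[:,2].round(3),'jaw deg',np.degrees(np.arctan2(Rm[1,1],Rm[0,1])).round(2),'F',o['contact_force'].round(1),o['grip_width'].round(3),'q',o['qpos'].round(2))
W,d=world(tag);z=W[...,2]
for a,b in((.172,.185),(.2,.225)):
    m=((z>a)&(z<b)&(d>0.12)).astype(np.uint8)
    n,l,s,c=cv2.connectedComponentsWithStats(m)
    for i in range(1,n):
        if s[i,4]>200:
            q=W[l==i]; c,sz,an=cv2.minAreaRect((q[:,:2]*1000).astype(np.float32)); print(a,s[i],np.round(c,1),np.round(sz,1),round(an,1),q[:,2].mean().round(4))
E
python3 rk.py w6
```

```text
Traceback (most recent call last):
  File "rk.py", line 5, in <module>
    print(o['position'].round(4),'toolz',Rm[:,2].round(3),'jaw deg',np.degrees(np.arctan2(Rm[1,1],Rm[0,1])).round(2),'F',o['contact_force'].round(1),o['grip_width'].round(3),'q',o['qpos'].round(2))
                                                                                                                                                     ^^^^^^^^^^^^^^^^^^^^^
AttributeError: 'float' object has no attribute 'round'
```

View pics/w6.png

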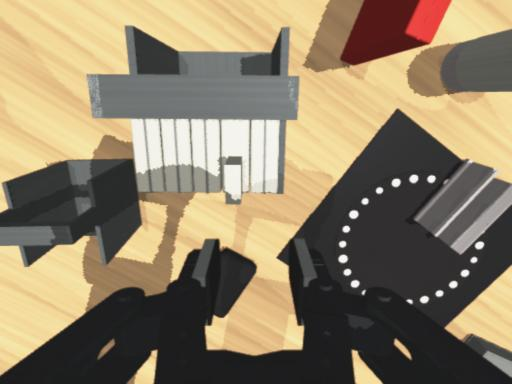

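```bash
sed -i "s/o\['grip_width'\].round(3)/round(o['grip_width'],3)/" rk.py; python3 rk.py w6
python3 - <<'E'
from h import *
W,d=world('w6')
for u,v in((233,165),(233,175),(233,185),(180,170),(270,170)): print(u,v,W[v,u].round(4))
crop('w6',120,300,60,220,4,'w6c')
E
```

```text
[0.5546 0.2622 0.2587] toolz [-0.001 -0.001 -1.   ] jaw deg -57.33 F [ 0.7 -0.9  0.4] 0.392 q [ 0.37  0.26  1.63 -0.    1.24  1.37]
0.172 [ 130  118  120   75 7761] [558.9 318.3] [53.4 82.2] 32.2 0.178
0.172 [ 250  119   29   75 2030] [586.6 274.4] [53.4 20. ] 32.3 0.1781
0.2 [  86   74  213   46 9239] [599.2 331.8] [ 24.1 118.3] 32.3 0.2142
0.2 [224 162  17  42 675] [565.8 285.9] [26.1 10.1] 32.4 0.2079
233 165 [0.5765 0.2919 0.208 ]
233 175 [0.571  0.2885 0.2078]
233 185 [0.5658 0.2852 0.2091]
180 170 [0.5459 0.3204 0.1775]
270 170 [0.5812 0.2656 0.1775]
```

View pics/w6c.png

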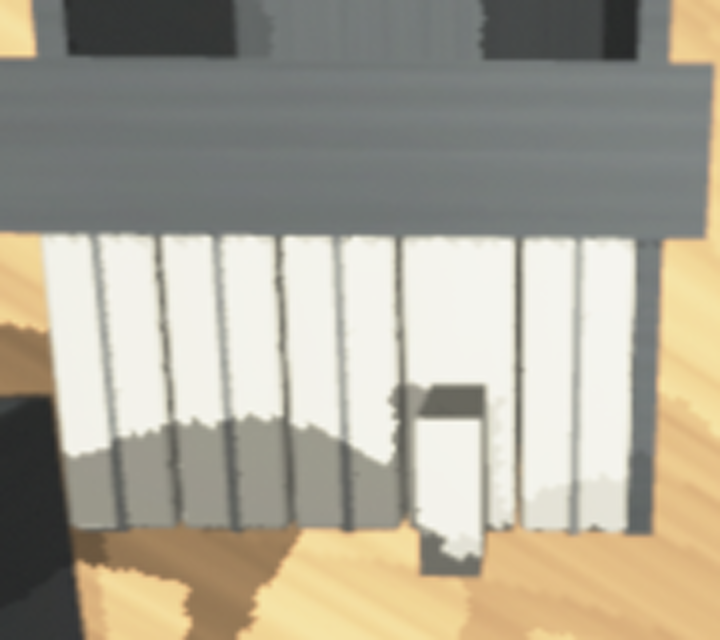

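>>> {"op": "play_rows", "data": {"rows": [{"xyz":[11,24,0],"rotation":[0,0,0],"fingers":0.4},{"xyz":[0,0,-20],"rotation":[0,0,0],"fingers":0.4},{"xyz":[0,0,0],"rotation":[0,0,0],"fingers":0.4},{"xyz":[0,0,0],"rotation":[0,0,0],"fingers":0.4}]}}

```text
time: 21.1
position: [0.5647, 0.286, 0.2375]
orientation: [3.014, 0.883, -0.007]
contact_force: [-0.5, -0.7, 0.3]
grip_width: 0.402
```

```bash
python3 rk.py w7
```

```text
[0.5653 0.2863 0.2385] toolz [-0.002 -0.001 -1.   ] jaw deg -57.33 F [ 0.3 -0.4  0.3] 0.397 q [ 0.4   0.32  1.6  -0.    1.22  1.4 ]
0.172 [128 111  78   4 208] [590.5 367.1] [ 1.7 47.6] 32.2 0.177
0.172 [ 145  162  158   70 9561] [562.5 308.2] [ 48.9 103.1] 32.5 0.178
0.2 [  100   114   231    50 10816] [599.1 331.9] [ 24.4 118.9] 32.3 0.2139
0.2 [247 204  17  45 759] [565.7 285.7] [26.6  9.7] 32.8 0.2077
```

View pics/w7.png

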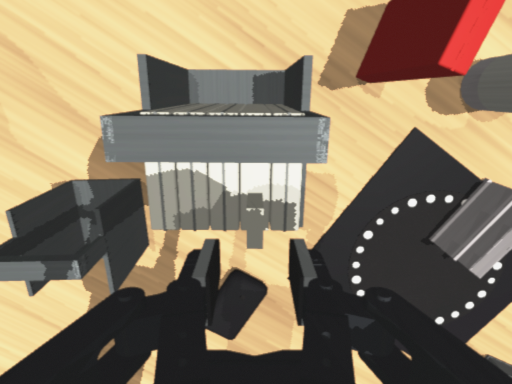

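>>> {"op": "play_rows", "data": {"rows": [{"xyz":[0,0,-20],"rotation":[0,0,0],"fingers":0.4},{"xyz":[0,0,-20],"rotation":[0,0,0],"fingers":0.4},{"xyz":[0,0,-10],"rotation":[0,0,0],"fingers":0.4},{"xyz":[0,0,-3],"rotation":[0,0,0],"fingers":0.4},{"xyz":[0,0,0],"rotation":[0,0,0],"fingers":0.4}]}}

```text
time: 21.57
position: [0.5655, 0.2869, 0.1854]
orientation: [3.014, 0.884, -0.003]
contact_force: [0.1, 0.7, -0.2]
grip_width: 0.4
```

>>> {"op": "play_rows", "data": {"rows": [{"xyz":[0,0,0],"rotation":[0,0,0],"fingers":0.4}]}}

```text
time: 21.65
position: [0.5666, 0.2876, 0.187]
orientation: [-3.014, -0.885, -0.002]
contact_force: [0.9, 0.6, -0.8]
grip_width: 0.404
```

>>> {"op": "play_rows", "data": {"rows": [{"xyz":[-1,-1,-4],"rotation":[0,0,0],"fingers":0.4},{"xyz":[0,0,0],"rotation":[0,0,0],"fingers":0.25},{"xyz":[0,0,0],"rotation":[0,0,0],"fingers":0.1},{"xyz":[0,0,0],"rotation":[0,0,0],"fingers":0},{"xyz":[0,0,0],"rotation":[0,0,0],"fingers":0}], "force": 60}}

```text
time: 22.07
position: [0.5652, 0.2867, 0.1827]
orientation: [3.014, 0.885, 0.001]
contact_force: [-0.4, -1.9, 2.0]
grip_width: 0.105
```

>>> {"op": "play_rows", "data": {"rows": [{"xyz":[0,0,0],"rotation":[0,0,0],"fingers":0},{"xyz":[0,0,0],"rotation":[0,0,0],"fingers":0},{"xyz":[0,0,0],"rotation":[0,0,0],"fingers":0},{"xyz":[0,0,0],"rotation":[0,0,0],"fingers":0}], "force": 100}}

```text
time: 22.4
position: [0.5652, 0.2867, 0.1828]
orientation: [3.014, 0.885, 0.001]
contact_force: [-0.7, -2.0, 5.2]
grip_width: 0.096
```

>>> {"op": "play_rows", "data": {"rows": [{"xyz":[-6.0,-3.8,1.0],"rotation":[1.6,-2.5,0],"fingers":0},{"xyz":[-6.0,-3.8,0.7],"rotation":[1.6,-2.5,0],"fingers":0},{"xyz":[-6.0,-3.8,0.3],"rotation":[1.6,-2.5,0],"fingers":0}]}}

```text
time: 22.65
position: [0.5466, 0.275, 0.183]
orientation: [-2.964, -0.871, -0.233]
contact_force: [0.2, -0.2, -2.6]
grip_width: 0.09
```

```bash
python3 rk.py w8 | head -1; python3 rk.py w8
```

```text
[0.5444 0.274  0.1826] toolz [ 0.132  0.084 -0.988] jaw deg -57.27 F [ 1.4  0.6 -2.9] 0.095 q [0.38 0.24 1.83 0.04 0.91 1.36]
[0.5457 0.2746 0.1832] toolz [ 0.131  0.084 -0.988] jaw deg -57.31 F [ 1.9  1.  -3.7] 0.094 q [0.38 0.24 1.83 0.04 0.92 1.36]
0.172 [   91   117   185   121 16550] [557.8 322.6] [60.4 88.8] 32.4 0.1787
0.172 [ 277  119   61  116 4675] [590.3 272.7] [58.2 27.2] 32.2 0.178
0.2 [ 54 114 305   5 855] [589.  325.4] [  0.4 118. ] 32.3 0.2068
0.2 [ 211  244   88   80 3201] [545.2 271. ] [30.3 31.1] 65.3 0.2106
```

View pics/w8.png

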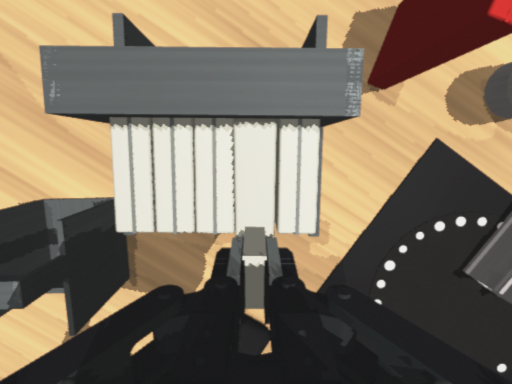

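Run:
```python
from h import *
W,d=world('w8')
for v in range(118,312,12): print(v,W[v,255].round(4),W[v,224].round(4))
```

```text
118 [0.6014 0.3099 0.1746] [0.593  0.3223 0.1789]
130 [0.5959 0.3063 0.1879] [0.5882 0.3194 0.1777]
142 [0.5914 0.3034 0.1875] [0.5833 0.3162 0.1785]
154 [0.5867 0.3004 0.1873] [0.5783 0.3131 0.1787]
166 [0.5819 0.2973 0.185 ] [0.5734 0.31   0.1789]
178 [0.577  0.2942 0.1839] [0.5681 0.3069 0.1775]
190 [0.5721 0.291  0.1834] [0.5631 0.3037 0.1785]
202 [0.5672 0.2878 0.1837] [0.5577 0.3004 0.1774]
214 [0.5617 0.2843 0.1814] [0.5525 0.2971 0.1776]
226 [0.5565 0.2809 0.1808] [0.5475 0.2939 0.1789]
238 [0.5543 0.2795 0.1934] [4.886e-01 2.770e-01 3.000e-04]
250 [0.5526 0.2785 0.2047] [0.5415 0.2885 0.193 ]
262 [0.5495 0.2765 0.2092] [0.5406 0.2867 0.204 ]
274 [0.5451 0.2736 0.2092] [0.5394 0.2851 0.2126]
286 [0.5398 0.2703 0.2072] [0.5429 0.2852 0.2304]
298 [0.535  0.2671 0.2065] [0.5423 0.2841 0.2373]
310 [4.361e-01 2.028e-01 1.000e-04] [0.5412 0.2829 0.2421]
```

>>> {"op": "play_rows", "data": {"rows": [{"xyz":[-8.0,-5.0,-0.3],"rotation":[2.1,-3.4,0],"fingers":0},{"xyz":[-8.0,-5.0,-0.9],"rotation":[2.1,-3.4,0],"fingers":0},{"xyz":[-8,-5,-1.6],"rotation":[2.1,-3.4,0],"fingers":0},{"xyz":[0,0,0],"rotation":[0,0,0],"fingers":0},{"xyz":[0,0,0],"rotation":[0,0,0],"fingers":0}]}}

```text
time: 23.17
position: [0.5213, 0.2596, 0.1796]
orientation: [-2.877, -0.844, -0.523]
contact_force: [0.9, -0.1, -3.2]
grip_width: 0.095
```

```bash
python3 rk.py w9;  python3 - <<'E'
from h import *
W,d=world('w9')
for v in range(100,312,14): print(v,W[v,255].round(4),W[v,210].round(4))
E
```

```text
[0.5228 0.2603 0.1807] toolz [ 0.299  0.188 -0.936] jaw deg -57.3 F [ 0.7  0.5 -3.1] 0.092 q [0.35 0.1  2.04 0.13 0.65 1.26]
0.172 [   99    54   176   130 15327] [562.9 326.7] [69.7 88.7] 32.3 0.1782
0.172 [ 278   55   56  129 5205] [595.2 275.6] [69.6 27.6] 32.2 0.1781
0.172 [ 235  198   41   40 1173] [536.8 268.9] [19.8 20. ] 32.6 0.182
0.2 [   65     0   288    57 15424] [595.6 329.7] [ 18.2 119.1] 32.5 0.2124
0.2 [ 211  244   88   80 2895] [514.6 257.9] [31.6 31.9] 0.4 0.2081
100 [0.64   0.334  0.0084] [0.5392 0.2713 0.3402]
114 [0.5823 0.298  0.1776] [0.5694 0.3174 0.1788]
128 [0.5711 0.2909 0.1997] [0.5633 0.3135 0.1784]
142 [0.5664 0.2879 0.1959] [0.5571 0.3095 0.1784]
156 [0.561  0.2845 0.1955] [0.5511 0.3056 0.178 ]
170 [0.5561 0.2813 0.1904] [0.545  0.3018 0.1769]
184 [0.5506 0.2777 0.1888] [0.5389 0.2999 0.1644]
198 [0.5451 0.2742 0.1859] [0.5279 0.3116 0.0487]
212 [0.5393 0.2705 0.1839] [ 5.134e-01  3.101e-01 -4.000e-04]
226 [0.5334 0.2667 0.1817] [ 5.008e-01  3.020e-01 -5.000e-04]
240 [0.5287 0.2637 0.1965] [0.4884 0.2938 0.    ]
254 [0.5246 0.2612 0.2076] [4.760e-01 2.856e-01 2.000e-04]
268 [0.5197 0.258  0.2068] [0.4638 0.2776 0.0007]
282 [0.514  0.2543 0.202 ] [0.5094 0.2707 0.2248]
296 [0.5086 0.2508 0.2004] [0.5073 0.2682 0.2318]
310 [4.527e-01 2.137e-01 3.000e-04] [0.508  0.2664 0.2459]
```

View pics/w9.png

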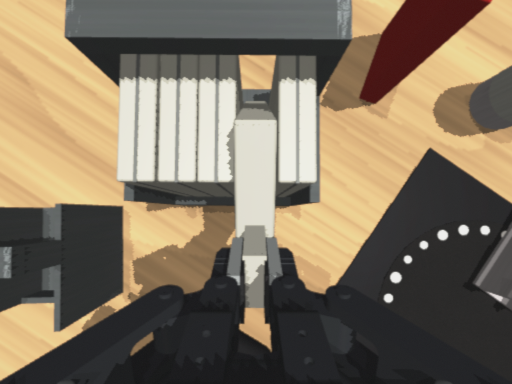

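>>> {"op": "play_rows", "data": {"rows": [{"xyz":[-3.6,-2.3,11],"rotation":[0,0,0],"fingers":0},{"xyz":[-6,-3.8,19],"rotation":[0,0,0],"fingers":0},{"xyz":[-8,-5,25],"rotation":[0,0,0],"fingers":0},{"xyz":[-9,-5.6,28],"rotation":[0,0,0],"fingers":0},{"xyz":[-9,-5.6,28],"rotation":[0,0,0],"fingers":0}]}}

```text
time: 23.63
position: [0.4875, 0.2381, 0.2944]
orientation: [-2.875, -0.846, -0.529]
contact_force: [0.8, 0.1, -2.6]
grip_width: 0.093
```

>>> {"op": "play_rows", "data": {"rows": [{"xyz":[-9,-5.6,28],"rotation":[0,0,0],"fingers":0},{"xyz":[0,0,0],"rotation":[0,0,0],"fingers":0}]}}

```text
time: 23.8
position: [0.482, 0.2336, 0.3301]
orientation: [-2.871, -0.845, -0.552]
contact_force: [1.9, 0.6, -2.4]
grip_width: 0.093
```

```bash
python3 rk.py w10
python3 - <<'E'
from h import *
grab('side','s10'); crop('s10',0,512,0,384,1.56,'s10b')
E
```

```text
[0.4814 0.2334 0.3268] toolz [ 0.311  0.192 -0.931] jaw deg -57.3 F [-0.6  0.9 -2.8] 0.093 q [ 0.32 -0.17  2.    0.1   0.96  1.27]
0.172 [ 175   88   69   66 3528] [557.  334.6] [67.8 68.2] 31.9 0.1782
0.172 [266  89  27  65 808] [594.3 274. ] [66.1 26.5] 33.3 0.1783
0.2 [ 167   56  131   34 4162] [599.3 331.7] [ 25.3 118.1] 32.4 0.2131
```

View pics/s10b.png

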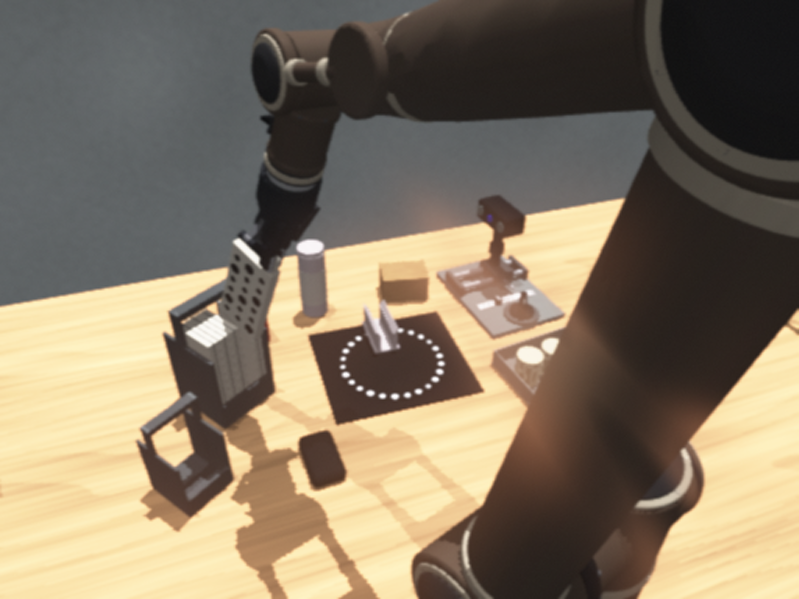

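View pics/w10.png

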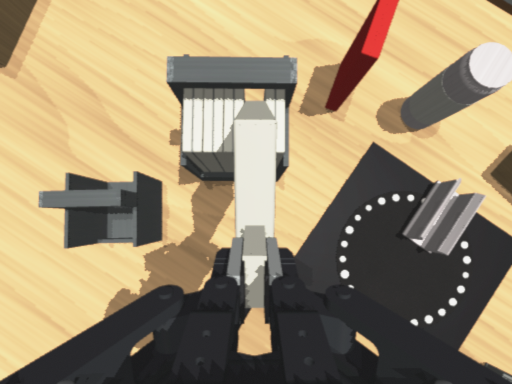

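>>> {"op": "play_rows", "data": {"rows": [{"xyz":[-9,-5.6,28],"rotation":[0,0,0],"fingers":0},{"xyz":[-12,-7.5,22],"rotation":[0,0,0],"fingers":0},{"xyz":[-25,-16,0],"rotation":[0,0,0],"fingers":0},{"xyz":[-25,-16,0],"rotation":[0,0,0],"fingers":0},{"xyz":[-12,-20,0],"rotation":[0,0,0],"fingers":0}]}}

```text
time: 24.32
position: [0.3923, 0.1673, 0.3678]
orientation: [-2.875, -0.848, -0.521]
contact_force: [-0.1, -0.2, -3.6]
grip_width: 0.093
```

```bash
python3 rk.py w11
python3 - <<'E'
from h import *
grab('side','s11'); crop('s11',80,330,120,330,3,'s11b')
E
```

```text
[0.3911 0.164  0.367 ] toolz [ 0.294  0.184 -0.938] jaw deg -57.21 F [-3.2 -0.1 -4.5] 0.096 q [ 0.2  -0.45  2.11  0.13  1.15  1.17]
0.172 [ 179    0   62   61 3294] [558.5 335.3] [72.  68.6] 32.2 0.1783
0.172 [ 259    0   18   62 1090] [592.9 278.4] [70.1 19.6] 32.8 0.1783
```

View pics/s11b.png

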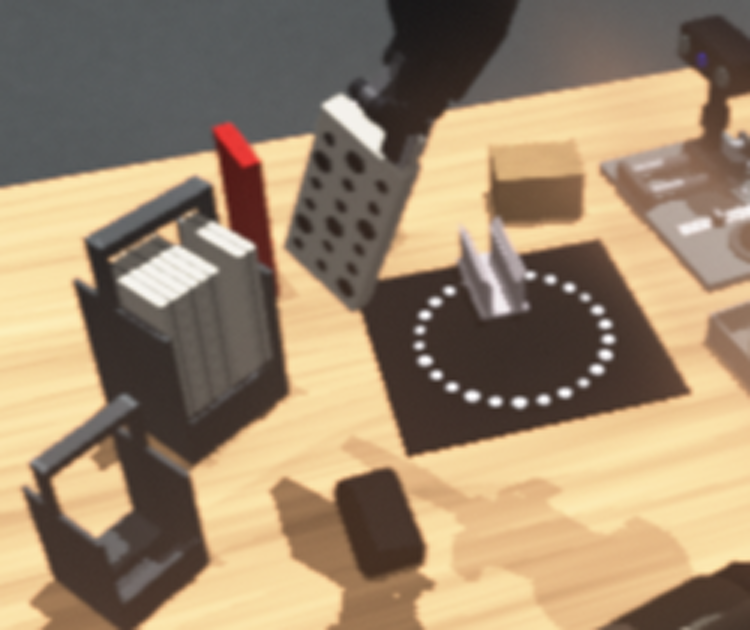

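>>> {"op": "play_rows", "data": {"rows": [{"xyz":[20,-19,0],"rotation":[-3.6,5.7,0],"fingers":0},{"xyz":[28,-19,0],"rotation":[-3.6,5.7,0],"fingers":0},{"xyz":[28,-19,0],"rotation":[-3.6,5.7,0],"fingers":0},{"xyz":[28,-19,0],"rotation":[0,0,-7],"fingers":0},{"xyz":[28,-19,0],"rotation":[0,0,-7],"fingers":0}]}}

```text
time: 24.83
position: [0.5305, 0.0726, 0.3668]
orientation: [-3.099, -0.505, -0.011]
contact_force: [0.1, 0.9, -2.4]
grip_width: 0.094
```

>>> {"op": "play_rows", "data": {"rows": [{"xyz":[28,-19,0],"rotation":[0,0,-7],"fingers":0},{"xyz":[28,-19,-10],"rotation":[0,0,-7],"fingers":0},{"xyz":[20,-10,-20],"rotation":[0,0,-7],"fingers":0},{"xyz":[0,0,0],"rotation":[0,0,0],"fingers":0},{"xyz":[0,0,0],"rotation":[0,0,0],"fingers":0}]}}

```text
time: 25.25
position: [0.6033, 0.0241, 0.3349]
orientation: [3.14, -0.062, 0.005]
contact_force: [-0.4, 0.1, -3.4]
grip_width: 0.093
```

```bash
python3 rk.py w12
python3 - <<'E'
from h import *
grab('side','s12'); crop('s12',150,350,100,300,3.5,'s12b')
E
```

```text
[0.6032 0.0247 0.3368] toolz [ 0.006 -0.001 -1.   ] jaw deg -92.2 F [-0.3  0.4 -3.4] 0.095 q [-0.03  0.19  1.57 -0.    1.38  1.58]
0.172 [  0 179  36  49 841] [584.5 272.2] [48.2 21. ] 31.9 0.1775
```

View pics/s12b.png

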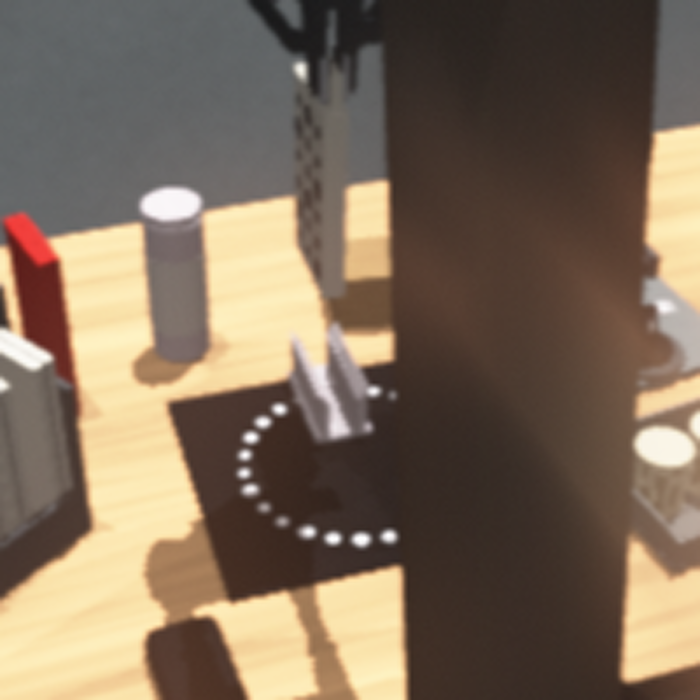

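View pics/w12.png

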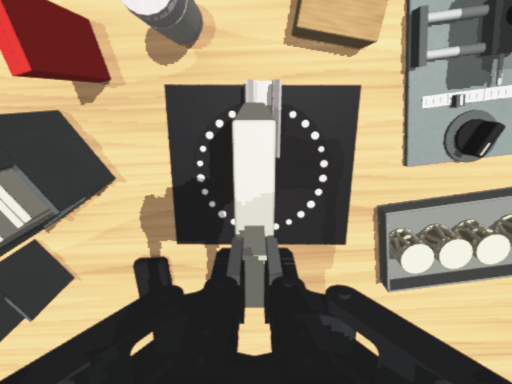

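Run:
```python
from h import *
for t in('top0','top2','top5','w5','w6','w7','w1','wrist1','w10','w12'):
    try: W,d=world(t)
    except Exception: continue
    x,y,z=W[...,0],W[...,1],W[...,2]
    m=(x>.57)&(x<.73)&(y>-.045)&(y<.06)&(z>.047)&(z<.065)&(d>.1)
    q=W[m]
    if len(q)<30: continue
    for s,mm in(('+',q[:,1]>.01),('-',q[:,1]<.01)):
        r=q[mm]
        if len(r)<10: continue
        p=np.polyfit(r[:,0]-.646,r[:,1],1)
        print(t,s,len(r),'x',np.percentile(r[:,0],[1,99]).round(4),'y@.646',p[1].round(4),'yaw',np.degrees(p[0]).round(2),'z',r[:,2].max().round(4))
P=np.array([px('w12',*c,.003)[:2] for c in((165.5,85),(360.5,85),(345,243.5),(178,243.5))])
e=np.roll(P,-1,0)-P
print('base',P.round(4).tolist(),P.mean(0),np.hypot(*e.T).round(4),np.degrees(np.arctan2(e[:,1],e[:,0])).round(1))
W,d=world('w12'); q=W[(W[...,2]>.3)&(d>.12)]
m=(W[...,2]>.31)&(W[...,2]<.35); m[:,:225]=0;m[:,285:]=0;m[235:]=0
q=W[m]; print('panel top',cv2.minAreaRect((q[:,:2]*1000).astype(np.float32)),q[:,2].min(),q[:,2].max())
for v in range(110,235,20): print(v,W[v,255].round(4))
crop('w12',150,370,60,260,3.5,'w12c')
```

```text
top0 + 94 x [0.6    0.6985] y@.646 0.0286 yaw -2.35 z 0.0609
top0 - 89 x [0.6    0.6958] y@.646 -0.0079 yaw -2.41 z 0.0612
top2 + 94 x [0.6    0.6986] y@.646 0.0286 yaw -2.24 z 0.0594
top2 - 94 x [0.6007 0.6954] y@.646 -0.0075 yaw -2.86 z 0.0591
top5 + 90 x [0.6002 0.6987] y@.646 0.0287 yaw -2.72 z 0.0629
top5 - 96 x [0.5982 0.6961] y@.646 -0.0076 yaw -2.59 z 0.0619
w5 + 506 x [0.6015 0.6987] y@.646 0.0313 yaw -2.37 z 0.0567
w5 - 1326 x [0.5997 0.6976] y@.646 -0.0067 yaw -2.36 z 0.0568
w6 + 305 x [0.6017 0.6988] y@.646 0.0315 yaw -2.09 z 0.0562
w6 - 765 x [0.6    0.6883] y@.646 -0.007 yaw -1.86 z 0.0569
w7 + 337 x [0.6021 0.6855] y@.646 0.0314 yaw -2.37 z 0.0563
w7 - 506 x [0.5998 0.6561] y@.646 -0.0065 yaw -1.4 z 0.0556
wrist1 + 1697 x [0.6002 0.6937] y@.646 0.0288 yaw -2.65 z 0.0567
wrist1 - 1415 x [0.5987 0.697 ] y@.646 -0.0075 yaw -2.29 z 0.0571
w10 + 260 x [0.6012 0.6996] y@.646 0.0303 yaw -2.35 z 0.0569
w10 - 601 x [0.5998 0.698 ] y@.646 -0.0071 yaw -2.31 z 0.057
w12 + 137 x [0.6728 0.6996] y@.646 0.0281 yaw -2.05 z 0.0569
w12 - 439 x [0.6   0.698] y@.646 -0.0086 yaw -1.39 z 0.0571
base [[0.6986, 0.1464], [0.6878, -0.1304], [0.4402, -0.1198], [0.4509, 0.1559]] [0.56935608 0.01300992] [0.277  0.2478 0.276  0.2479] [-92.2 177.6  87.8  -2.2]
panel top ((640.512939453125, 22.358287811279297), (20.06439971923828, 58.609859466552734), 87.95002746582031) 0.3100148674684192 0.34168501974813065
110 [0.6707 0.0207 0.2736]
130 [0.6644 0.0211 0.3325]
150 [0.6552 0.0214 0.3315]
170 [0.6457 0.0218 0.3317]
190 [0.6357 0.0222 0.3312]
210 [0.6254 0.0225 0.331 ]
230 [0.6175 0.0229 0.3376]
```

View pics/w12c.png

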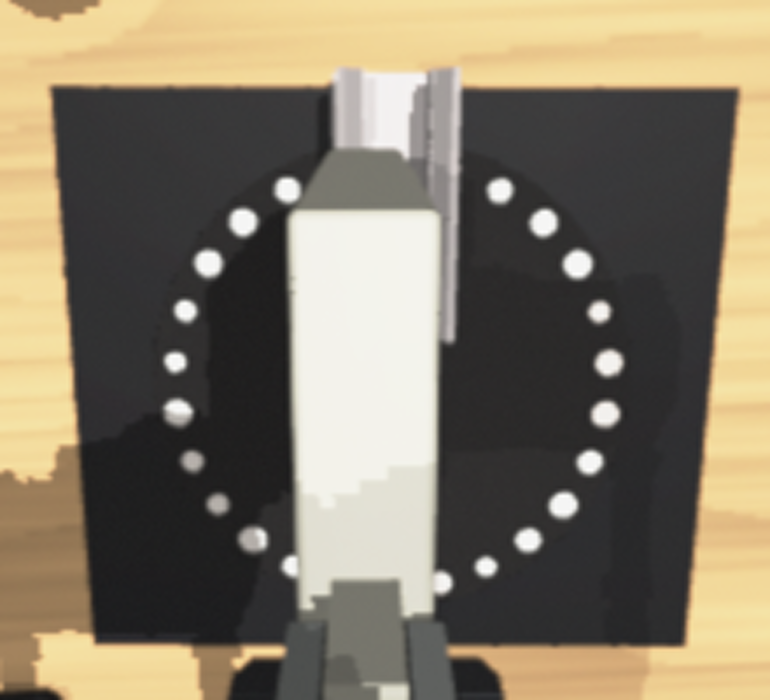

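>>> {"op": "play_rows", "data": {"rows": [{"xyz":[10,-6.5,0],"rotation":[0,1.5,0],"fingers":0},{"xyz":[10,-6,-20],"rotation":[0,0,0],"fingers":0},{"xyz":[0,0,-30],"rotation":[0,0,0],"fingers":0},{"xyz":[0,0,-20],"rotation":[0,0,0],"fingers":0},{"xyz":[0,0,0],"rotation":[0,0,0],"fingers":0}]}}

```text
time: 25.77
position: [0.6197, 0.013, 0.2652]
orientation: [3.14, -0.059, -0.038]
contact_force: [-1.6, 0.1, -4.7]
grip_width: 0.097
```

>>> {"op": "play_rows", "data": {"rows": [{"xyz":[0,0,0],"rotation":[0,0,0],"fingers":0},{"xyz":[0,0,0],"rotation":[0,0,0],"fingers":0}]}}

```text
time: 25.93
position: [0.6244, 0.0124, 0.2725]
orientation: [3.139, -0.06, -0.017]
contact_force: [0.8, 1.2, -2.5]
grip_width: 0.099
```

```bash
cat > pn.py <<'E'
import sys
from h import *
from scipy.spatial.transform import Rotation as Ro
t=sys.argv[1]; grab('wrist',t); o=get_obs(); Rm=Ro.from_rotvec(o['orientation']).as_matrix()
print(o['time'],o['position'].round(4),'toolz',Rm[:,2].round(3),'jaw',np.degrees(np.arctan2(Rm[1,1],Rm[0,1])).round(2),'F',o['contact_force'].round(1))
W,d=world(t); zt=o['position'][2]
m=(abs(W[...,2]-zt+.006)<.009); m[:,:220]=0;m[:,290:]=0;m[228:]=0
q=W[m]; c,s,a=cv2.minAreaRect((q[:,:2]*1000).astype(np.float32)); print('panel top',np.round(c,1),np.round(s,1),round(a,2))
A=np.c_[q[:,:2]-q[:,:2].mean(0),np.ones(len(q))]; k=np.linalg.lstsq(A,q[:,2],rcond=None)[0]; far=np.percentile(q[:,0],99.5)
print('slope deg x,y',np.degrees(k[:2]).round(2),'z',k[2].round(4),'far x',far.round(4),'centre x',round(far-.04,4))
E
python3 pn.py w13
python3 - <<'E'
from h import *
grab('top','t13'); crop('t13',200,305,140,245,6,'t13b')
E
```

```text
25.9833 [0.6248 0.0122 0.2732] toolz [-0.009 -0.002 -1.   ] jaw -92.19 F [ 0.2  0.9 -2.6]
panel top [663.1  10.6] [20.  54.6] 88.2
slope deg x,y [0.2 0.1] z 0.2681 far x 0.6903 centre x 0.6503
```

View pics/w13.png

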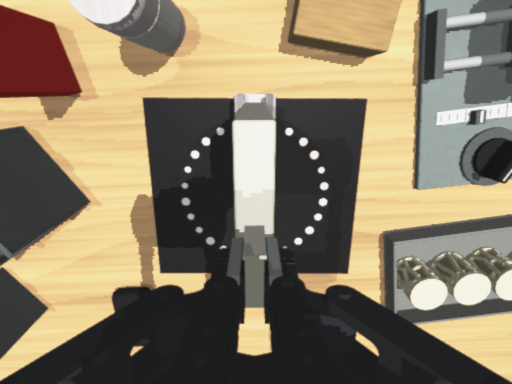

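>>> {"op": "play_rows", "data": {"rows": [{"xyz":[0,-0.8,-10],"rotation":[0,0,-0.4],"fingers":0},{"xyz":[0,0,-12],"rotation":[0,0,0],"fingers":0},{"xyz":[0,0,-10],"rotation":[0,0,0],"fingers":0},{"xyz":[0,0,-8],"rotation":[0,0,0],"fingers":0},{"xyz":[0,0,-5],"rotation":[0,0,0],"fingers":0}]}}

```text
time: 26.45
position: [0.6219, 0.011, 0.2225]
orientation: [3.139, -0.073, -0.029]
contact_force: [-0.8, -0.2, -3.9]
grip_width: 0.095
```

>>> {"op": "play_rows", "data": {"rows": [{"xyz":[0,0,-8],"rotation":[0,0,0],"fingers":0},{"xyz":[0,0,-8],"rotation":[0,0,0],"fingers":0},{"xyz":[0,0,-8],"rotation":[0,0,0],"fingers":0},{"xyz":[0,0,-5],"rotation":[0,0,0],"fingers":0},{"xyz":[0,0,-3],"rotation":[0,0,0],"fingers":0}]}}

```text
time: 26.87
position: [0.6227, 0.011, 0.1919]
orientation: [3.139, -0.072, -0.026]
contact_force: [-0.3, 0.3, -4.3]
grip_width: 0.097
```

```bash
python3 pn.py w14
```

```text
26.9167 [0.6226 0.011  0.1917] toolz [-0.017 -0.001 -1.   ] jaw -92.64 F [-1.  -0.3 -4. ]
panel top [661.6   8.8] [20.1 54.1] 87.83
slope deg x,y [-0.19  0.11] z 0.1872 far x 0.6887 centre x 0.6487
```

>>> {"op": "play_rows", "data": {"rows": [{"xyz":[0,0,-3],"rotation":[0,0,0],"fingers":0},{"xyz":[0,0,-2],"rotation":[0,0,0],"fingers":0},{"xyz":[0,0,-2],"rotation":[0,0,0],"fingers":0},{"xyz":[0,0,-1],"rotation":[0,0,0],"fingers":0},{"xyz":[0,0,0],"rotation":[0,0,0],"fingers":0}]}}

```text
time: 27.33
position: [0.6232, 0.011, 0.1851]
orientation: [3.139, -0.072, -0.023]
contact_force: [-0.3, -0.7, -2.9]
grip_width: 0.097
```

```bash
python3 pn.py w15
```

```text
27.3833 [0.6233 0.0109 0.1852] toolz [-0.015 -0.002 -1.   ] jaw -92.64 F [ 0.2 -0.8 -2.7]
panel top [662.1   8.8] [20.1 54.3] 87.76
slope deg x,y [-0.11  0.1 ] z 0.1805 far x 0.6892 centre x 0.6492
```

>>> {"op": "play_rows", "data": {"rows": [{"xyz":[0,0,-1.5],"rotation":[0,0,0],"fingers":0},{"xyz":[0,0,-1],"rotation":[0,0,0],"fingers":0},{"xyz":[0,0,0],"rotation":[0,0,0],"fingers":0},{"xyz":[0,0,0],"rotation":[0,0,0],"fingers":0}]}}

```text
time: 27.72
position: [0.6236, 0.0109, 0.1831]
orientation: [3.139, -0.072, -0.022]
contact_force: [-0.1, -0.5, -2.0]
grip_width: 0.093
```

>>> {"op": "play_rows", "data": {"rows": [{"xyz":[0,0,-1],"rotation":[0,0,0],"fingers":0},{"xyz":[0,0,0],"rotation":[0,0,0],"fingers":0},{"xyz":[0,0,0],"rotation":[0,0,0],"fingers":0}]}}

```text
time: 27.97
position: [0.6241, 0.0109, 0.183]
orientation: [3.139, -0.072, -0.02]
contact_force: [-0.0, 0.0, 3.8]
grip_width: 0.091
```

```bash
python3 pn.py w16
```

```text
28.0167 [0.6241 0.0109 0.183 ] toolz [-0.013 -0.002 -1.   ] jaw -92.64 F [-0.7 -0.1  4.5]
panel top [662.9   8.7] [20.  54.1] 87.67
slope deg x,y [-0.2  0. ] z 0.1784 far x 0.6899 centre x 0.6499
```

>>> {"op": "play_rows", "data": {"rows": [{"xyz":[0,0,0],"rotation":[0,0,0],"fingers":0.15},{"xyz":[0,0,0],"rotation":[0,0,0],"fingers":0.25},{"xyz":[0,0,0],"rotation":[0,0,0],"fingers":0.35},{"xyz":[0,0,0],"rotation":[0,0,0],"fingers":0.35},{"xyz":[0,0,10],"rotation":[0,0,0],"fingers":0.35}]}}

```text
time: 28.43
position: [0.6214, 0.011, 0.1892]
orientation: [3.139, -0.072, -0.031]
contact_force: [-0.3, -0.0, 0.0]
grip_width: 0.35
```

>>> {"op": "play_rows", "data": {"rows": [{"xyz":[0,0,20],"rotation":[0,0,0],"fingers":0.35},{"xyz":[0,0,30],"rotation":[0,0,0],"fingers":0.35},{"xyz":[0,0,30],"rotation":[0,0,0],"fingers":0.35},{"xyz":[-10,-10,10],"rotation":[0,0,0],"fingers":0.35},{"xyz":[-30,-25,0],"rotation":[0,0,7],"fingers":0.4}]}}

```text
time: 28.85
position: [0.5887, -0.0227, 0.2875]
orientation: [3.136, 0.127, -0.002]
contact_force: [1.4, -1.1, 1.3]
grip_width: 0.4
```

Run:
```python
from h import *
grab('wrist','w17');grab('side','s17');crop('s17',90,350,100,330,3,'s17b')
W,d=world('w17'); o=get_obs(); print(o['position'])
m=(abs(W[...,2]-.178)<.006)&(W[...,1]<.06); 
q=W[m]; c,s,a=cv2.minAreaRect((q[:,:2]*1000).astype(np.float32)); print(c,s,a,q[:,2].min(),q[:,2].max())
```

```text
[ 0.58004458 -0.02616598  0.28247071]
(651.5836791992188, 8.992539405822754) (20.098209381103516, 79.65851593017578) 87.41732025146484 0.17205219120240103 0.18399360510635168
```

View pics/w17.png

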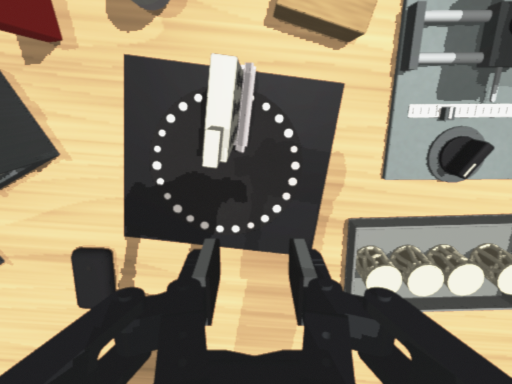

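View pics/s17b.png

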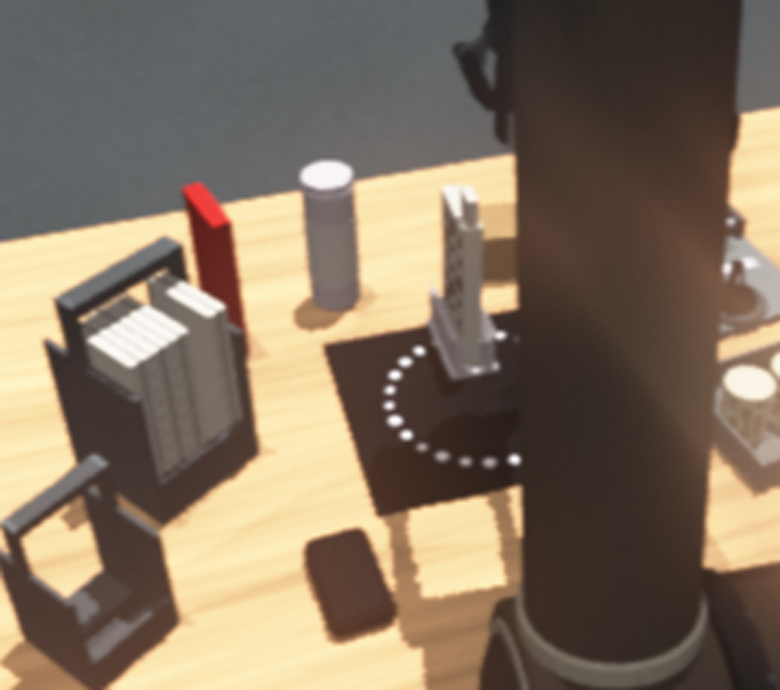

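>>> {"op": "play_rows", "data": {"rows": [{"xyz":[-12,-39,0],"rotation":[0,0,0],"fingers":0.5},{"xyz":[-12,-39,0],"rotation":[0,0,0],"fingers":0.5},{"xyz":[-12,-39,0],"rotation":[0,0,0],"fingers":0.5},{"xyz":[-12,-39,0],"rotation":[0,0,0],"fingers":0.5},{"xyz":[-12,-39,0],"rotation":[0,0,0],"fingers":0.5}]}}

```text
time: 29.37
position: [0.523, -0.2204, 0.2823]
orientation: [3.136, 0.119, -0.021]
contact_force: [1.1, -0.1, 0.3]
grip_width: 0.497
```

>>> {"op": "play_rows", "data": {"rows": [{"xyz":[-10,-39,-10],"rotation":[0,0,0],"fingers":0.5},{"xyz":[0,-20,-10],"rotation":[0,0,0],"fingers":0.5},{"xyz":[0,0,0],"rotation":[0,0,0],"fingers":0.5},{"xyz":[0,0,0],"rotation":[0,0,0],"fingers":0.5}]}}

```text
time: 29.7
position: [0.5128, -0.2787, 0.261]
orientation: [3.138, 0.114, -0.024]
contact_force: [0.3, -0.2, -1.1]
grip_width: 0.504
```

Run:
```python
from h import *
grab('wrist','w18'); o=get_obs(); print(o['position'])
crop('w18',0,512,0,384,1.5,'w18b')
```

```text
[ 0.51338389 -0.27781733  0.26159539]
```

View pics/w18b.png

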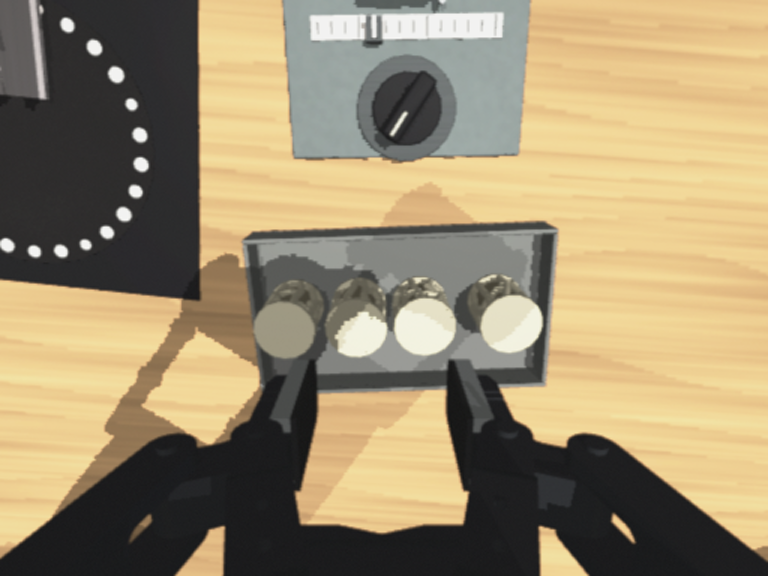

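>>> {"op": "play_rows", "data": {"rows": [{"xyz":[35,0,0],"rotation":[0,0,0],"fingers":0.5},{"xyz":[35,0,0],"rotation":[0,0,0],"fingers":0.5},{"xyz":[0,0,0],"rotation":[0,0,0],"fingers":0.5},{"xyz":[0,0,0],"rotation":[0,0,0],"fingers":0.5}]}}

```text
time: 30.08
position: [0.5853, -0.276, 0.2617]
orientation: [3.137, 0.125, -0.022]
contact_force: [-0.4, -0.8, 1.2]
grip_width: 0.5
```

Run:
```python
from h import *
grab('wrist','w19'); o=get_obs(); print(o['position'])
crop('w19',150,400,0,190,3.1,'w19b')
```

```text
[ 0.58413688 -0.27622302  0.26180809]
```

View pics/w19b.png

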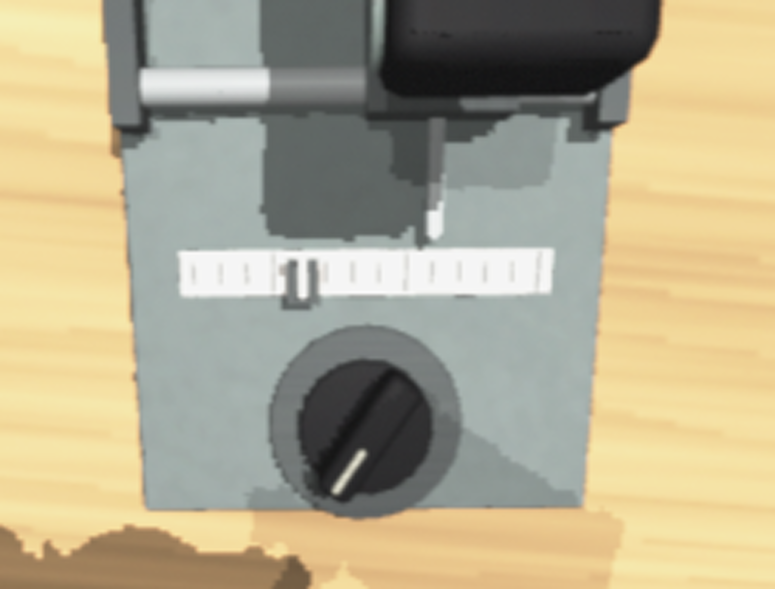

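Run:
```python
from h import *
t='w19'; W,d=world(t)
f=lambda u,v:(150+(u+.5)/3.1-.5,(v+.5)/3.1-.5)
for n,p in dict(tip=(433,230),tip2=(434,180),l1=(304,268),l2=(303,290),strip=(230,275),knobtop=(370,440),plate=(200,400)).items():
    u,v=f(*p); print(n,round(u,1),round(v,1),W[int(round(v)),int(round(u))].round(4))
# slide yaw by plate edges
pts={k:px(t,*f(*p),.012)[:2] for k,p in dict(a=(147,508),b=(582,506),c=(610,140),d=(127,200)).items()}
v=pts['a']-pts['b']; print('front edge dir',np.degrees(np.arctan2(v[1],v[0]))-90, np.hypot(*v)); v=pts['d']-pts['a']; print('left',np.degrees(np.arctan2(v[1],v[0]))); v=pts['c']-pts['b']; print('right',np.degrees(np.arctan2(v[1],v[0])))
s1=px(t,*f(181,273),.012);s2=px(t,*f(551,271),.012);v=(s1-s2)[:2];print('strip',np.degrees(np.arctan2(v[1],v[0]))-90,np.hypot(*v))
m=(abs(W[...,2]-.0615)<.006)&(W[...,1]>-.34)&(W[...,1]<-.24)&(W[...,0]>.57)&(W[...,0]<.65)
q=W[m]; print(cv2.minAreaRect((q[:,:2]*1000).astype(np.float32)),q[:,2].max(),len(q))
for zt in (.02,.024,.03,.04): print(zt,px(t,*f(433,237),zt).round(4),px(t,*f(303.5,262),zt).round(4),px(t,*f(303,299),zt).round(4))
```

```text
tip 289.3 73.9 [ 0.683  -0.3075  0.028 ]
tip2 289.7 57.7 [ 0.6994 -0.3067  0.0279]
l1 247.7 86.1 [ 0.6668 -0.263   0.0258]
l2 247.4 93.2 [ 0.6592 -0.2624  0.0269]
strip 223.9 88.4 [ 0.6625 -0.2349  0.0135]
knobtop 269.0 141.6 [ 0.6105 -0.2908  0.0566]
plate 214.2 128.7 [ 0.6141 -0.2251  0.0124]
front edge dir 4.85138143828523 0.17714829964365159
left 5.007449037291981
right 5.0104061926687615
strip 4.883480575635076 0.13997716534168747
((610.6920166015625, -290.8478088378906), (12.075043678283691, 46.941993713378906), 58.981292724609375) 0.058044143993797245 333
0.02 [ 0.6812 -0.3089  0.02  ] [ 0.6688 -0.2622  0.02  ] [ 0.6557 -0.263   0.02  ]
0.024 [ 0.681  -0.3085  0.024 ] [ 0.6687 -0.2623  0.024 ] [ 0.6558 -0.2631  0.024 ]
0.03 [ 0.6808 -0.3079  0.03  ] [ 0.6686 -0.2624  0.03  ] [ 0.6559 -0.2632  0.03  ]
0.04 [ 0.6803 -0.3069  0.04  ] [ 0.6685 -0.2626  0.04  ] [ 0.6561 -0.2634  0.04  ]
```

>>> {"op": "play_rows", "data": {"rows": [{"xyz":[13,-7,0],"rotation":[0,0,7],"fingers":0.45},{"xyz":[13,-7,0],"rotation":[0,0,7],"fingers":0.45},{"xyz":[0,0,-10],"rotation":[0,0,7],"fingers":0.45},{"xyz":[0,0,-10],"rotation":[0,0,7],"fingers":0.45},{"xyz":[0,0,-10],"rotation":[0,0,7],"fingers":0.45}]}}

```text
time: 30.55
position: [0.609, -0.2913, 0.2324]
orientation: [2.947, 1.065, -0.02]
contact_force: [-0.5, 0.4, -0.2]
grip_width: 0.45
```

>>> {"op": "play_rows", "data": {"rows": [{"xyz":[0,0,-10],"rotation":[0,0,7],"fingers":0.45},{"xyz":[0,0,-10],"rotation":[0,0,7],"fingers":0.45},{"xyz":[0,0,-10],"rotation":[0,0,7],"fingers":0.45},{"xyz":[0,0,-10],"rotation":[0,0,7],"fingers":0.45},{"xyz":[0,0,-10],"rotation":[0,0,7],"fingers":0.45}]}}

```text
time: 30.97
position: [0.6086, -0.2912, 0.1822]
orientation: [2.488, 1.9, -0.016]
contact_force: [-0.3, -0.2, -0.3]
grip_width: 0.447
```

>>> {"op": "play_rows", "data": {"rows": [{"xyz":[0,0,-5],"rotation":[0,0,7],"fingers":0.45},{"xyz":[0,0,-5],"rotation":[0,0,7],"fingers":0.45},{"xyz":[0,0,-5],"rotation":[0,0,7],"fingers":0.45},{"xyz":[0,0,-5],"rotation":[0,0,7],"fingers":0.45},{"xyz":[0,0,-5],"rotation":[0,0,7],"fingers":0.45}]}}

```text
time: 31.38
position: [0.6087, -0.2912, 0.1574]
orientation: [1.8, 2.558, -0.01]
contact_force: [-0.3, 0.0, -0.4]
grip_width: 0.454
```

>>> {"op": "play_rows", "data": {"rows": [{"xyz":[0,0,0],"rotation":[0,0,7],"fingers":0.45},{"xyz":[0,0,0],"rotation":[0,0,7],"fingers":0.45},{"xyz":[0,0,0],"rotation":[0,0,7],"fingers":0.45},{"xyz":[0,0,0],"rotation":[0,0,7],"fingers":0.45},{"xyz":[0,0,0],"rotation":[0,0,7],"fingers":0.45}]}}

```text
time: 31.8
position: [0.6087, -0.2912, 0.1577]
orientation: [0.947, 2.98, -0.004]
contact_force: [-0.6, -0.5, 0.2]
grip_width: 0.45
```

>>> {"op": "play_rows", "data": {"rows": [{"xyz":[0,0,0],"rotation":[0,0,4],"fingers":0.45},{"xyz":[0,0,0],"rotation":[0,0,0],"fingers":0.45},{"xyz":[0,0,0],"rotation":[0,0,0],"fingers":0.45}]}}

```text
time: 32.05
position: [0.6089, -0.2915, 0.1575]
orientation: [0.855, 3.008, -0.003]
contact_force: [0.5, 0.5, -0.2]
grip_width: 0.45
```

```bash
cat > kb.py <<'E'
import sys
from h import *
from scipy.spatial.transform import Rotation as Ro
t=sys.argv[1]; grab('wrist',t); o=get_obs(); Rm=Ro.from_rotvec(o['orientation']).as_matrix()
print(o['time'],o['position'].round(4),'toolz',Rm[:,2].round(3),'jaw',np.degrees(np.arctan2(Rm[1,1],Rm[0,1])).round(2),'F',o['contact_force'].round(1),'grip',round(o['grip_width'],3),'q',o['qpos'].round(2))
W,d=world(t)
m=(abs(W[...,2]-.0585)<.006)&(np.hypot(W[...,0]-.6103,W[...,1]+.2905)<.03)&(d>.1)
q=W[m]
if len(q)>50: print(cv2.minAreaRect((q[:,:2]*1000).astype(np.float32)),q[:,2].max(),len(q))
E
python3 kb.py w20
```

```text
32.1 [ 0.609  -0.2916  0.1574] toolz [ 0.014 -0.006 -1.   ] jaw 58.27 F [ 0.3 -0.1  0.5] grip 0.451 q [-0.51  0.46  1.57  0.    1.09 -1.53]
((609.7078857421875, -289.99200439453125), (13.981369972229004, 48.66767501831055), 60.28391647338867) 0.057941559213952956 964
```

View pics/w20.png

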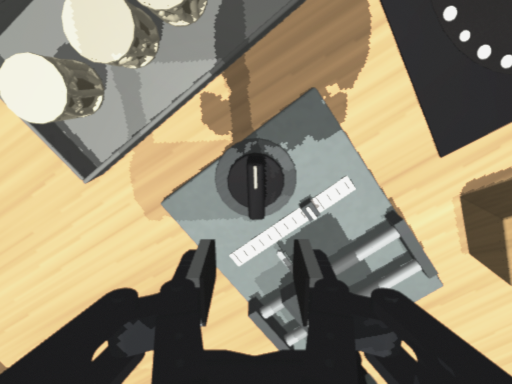

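>>> {"op": "play_rows", "data": {"rows": [{"xyz":[1,1.5,-30],"rotation":[0,0,2],"fingers":0.45},{"xyz":[0,0,-30],"rotation":[0,0,0],"fingers":0.45},{"xyz":[0,0,-25],"rotation":[0,0,0],"fingers":0.45},{"xyz":[0,0,-15],"rotation":[0,0,0],"fingers":0.45},{"xyz":[0,0,-8],"rotation":[0,0,0],"fingers":0.45}]}}

```text
time: 32.52
position: [0.6083, -0.2893, 0.0458]
orientation: [0.802, 3.027, -0.001]
contact_force: [0.6, 0.1, -1.8]
grip_width: 0.45
```

>>> {"op": "play_rows", "data": {"rows": [{"xyz":[0,0,0],"rotation":[0,0,0],"fingers":0.45},{"xyz":[0,0,0],"rotation":[0,0,0],"fingers":0.45}]}}

```text
time: 32.68
position: [0.6109, -0.2908, 0.0493]
orientation: [0.8, 3.022, -0.003]
contact_force: [0.3, 0.4, 1.0]
grip_width: 0.45
```

```bash
python3 kb.py w21
```

```text
32.7333 [ 0.6116 -0.2913  0.0503] toolz [ 0.016 -0.007 -1.   ] jaw 60.35 F [-0.  -0.4 -0.3] grip 0.452 q [-0.51  0.6   1.62  0.    0.91 -1.56]
((608.3762817382812, -288.6086730957031), (45.93803024291992, 49.38896179199219), 9.295680046081543) 0.06449387142131084 3181
```

>>> {"op": "play_rows", "data": {"rows": [{"xyz":[-1.5,1,-6],"rotation":[0,0,0],"fingers":0.45},{"xyz":[0,0,-5],"rotation":[0,0,0],"fingers":0.45},{"xyz":[0,0,-4],"rotation":[0,0,0],"fingers":0.45},{"xyz":[0,0,0],"rotation":[0,0,0],"fingers":0.45},{"xyz":[0,0,0],"rotation":[0,0,0],"fingers":0.45}]}}

```text
time: 33.15
position: [0.6085, -0.2894, 0.0333]
orientation: [0.8, 3.024, -0.002]
contact_force: [0.4, -0.0, -0.9]
grip_width: 0.451
```

>>> {"op": "play_rows", "data": {"rows": [{"xyz":[0,0,0],"rotation":[0,0,0],"fingers":0.3},{"xyz":[0,0,0],"rotation":[0,0,0],"fingers":0.15},{"xyz":[0,0,0],"rotation":[0,0,0],"fingers":0},{"xyz":[0,0,0],"rotation":[0,0,0],"fingers":0},{"xyz":[0,0,0],"rotation":[0,0,0],"fingers":0}], "force": 50}}

```text
time: 33.57
position: [0.6089, -0.2898, 0.0341]
orientation: [0.8, 3.023, -0.003]
contact_force: [-0.7, -0.8, 1.6]
grip_width: 0.153
```

```bash
python3 kb.py w22
```

```text
33.6167 [ 0.6089 -0.2898  0.0341] toolz [ 0.014 -0.006 -1.   ] jaw 60.36 F [-0.7 -1.3  2.4] grip 0.152 q [-0.51  0.62  1.63  0.    0.88 -1.56]
((609.6492919921875, -290.2387390136719), (42.25212097167969, 40.85743713378906), 13.509541511535645) 0.06447810196183998 3888
```

View pics/w22.png

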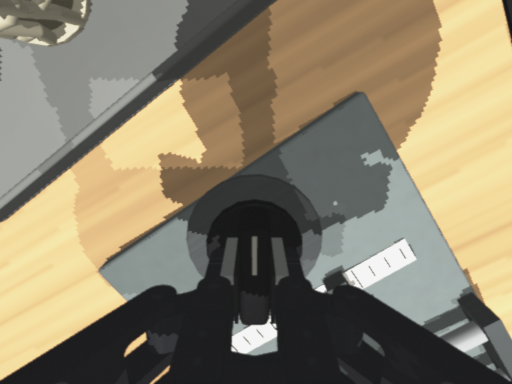

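>>> {"op": "play_rows", "data": {"rows": [{"xyz":[0,0,0],"rotation":[0,0,-4],"fingers":0},{"xyz":[0,0,0],"rotation":[0,0,-6],"fingers":0},{"xyz":[0,0,0],"rotation":[0,0,-7],"fingers":0},{"xyz":[0,0,0],"rotation":[0,0,-7],"fingers":0},{"xyz":[0,0,0],"rotation":[0,0,-7],"fingers":0}]}}

```text
time: 34.03
position: [0.6095, -0.2893, 0.0341]
orientation: [1.587, 2.694, -0.007]
contact_force: [0.4, 0.4, 1.1]
grip_width: 0.15
```

>>> {"op": "play_rows", "data": {"rows": [{"xyz":[0,0,0],"rotation":[0,0,-7],"fingers":0},{"xyz":[0,0,0],"rotation":[0,0,-7],"fingers":0},{"xyz":[0,0,0],"rotation":[0,0,-7],"fingers":0},{"xyz":[0,0,0],"rotation":[0,0,-7],"fingers":0},{"xyz":[0,0,0],"rotation":[0,0,-7],"fingers":0}]}}

```text
time: 34.45
position: [0.6103, -0.2892, 0.0341]
orientation: [2.324, 2.093, -0.011]
contact_force: [2.1, 1.3, 0.1]
grip_width: 0.146
```

```bash
python3 kb.py w23
```

```text
34.5 [ 0.6103 -0.2892  0.0341] toolz [ 0.004 -0.015 -1.   ] jaw -6.21 F [2.1 1.  0.1] grip 0.15 q [-0.5   0.62  1.62 -0.01  0.89 -0.38]
((610.732421875, -290.490966796875), (40.28556442260742, 43.22842025756836), 36.764991760253906) 0.0644942745812652 3911
```

View pics/w23.png

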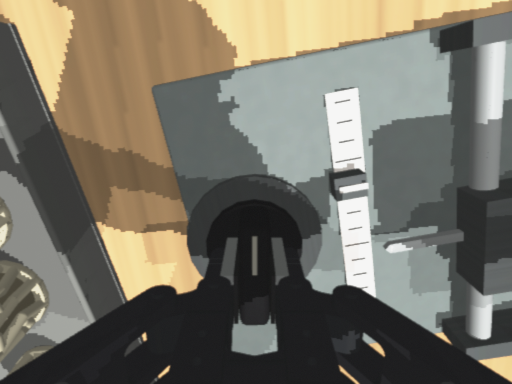

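Run:
```python
from h import *
from scipy.spatial.transform import Rotation as Ro
c=get_calibration('wrist'); o=get_obs(); Rm=Ro.from_rotvec(o['orientation']).as_matrix(); cam=-np.array(c['R']).T@c['t']
print(cam.round(3),'in tool',(Rm.T@(cam-o['position'])).round(3))
t='w23';W,d=world(t)
for u,v in((392,246),(430,240),(352,184),(352,177)): print(u,v,W[v,u].round(4))
sy=lambda p:-np.sin(np.radians(4.95))*p[0]+np.cos(np.radians(4.95))*p[1]
tip=px(t,387,246.5,.028); l=px(t,352,184,.0262); print(tip,l,sy(l)-sy(tip))
crop(t,310,480,140,290,4.5,'w23c')
# head extent
W,d=world('w19'); m=(W[...,2]>.1)&(W[...,0]>.65)&(d>.1); q=W[m]; print(q.min(0),q.max(0))
W,d=world('top5'); m=(W[...,2]>.1)&(W[...,0]>.65)&(W[...,1]<-.2); q=W[m]; print(q.min(0),q.max(0))
```

```text
[ 0.618 -0.211  0.176] in tool [ 0.076 -0.    -0.143]
392 246 [ 0.6821 -0.2959  0.0279]
430 240 [ 0.7016 -0.2945  0.0279]
352 184 [ 0.6623 -0.2607  0.0253]
352 177 [ 0.6623 -0.257   0.0253]
[ 0.67941235 -0.29584301  0.028     ] [ 0.66200161 -0.26035856  0.0262    ] 0.0368544147269908
[ 0.70483559 -0.33349779  0.14827072] [ 0.72196948 -0.27576467  0.19005152]
[ 0.70429179 -0.33173155  0.14607367] [ 0.81692074 -0.26734961  0.19455174]
```

View pics/w23c.png

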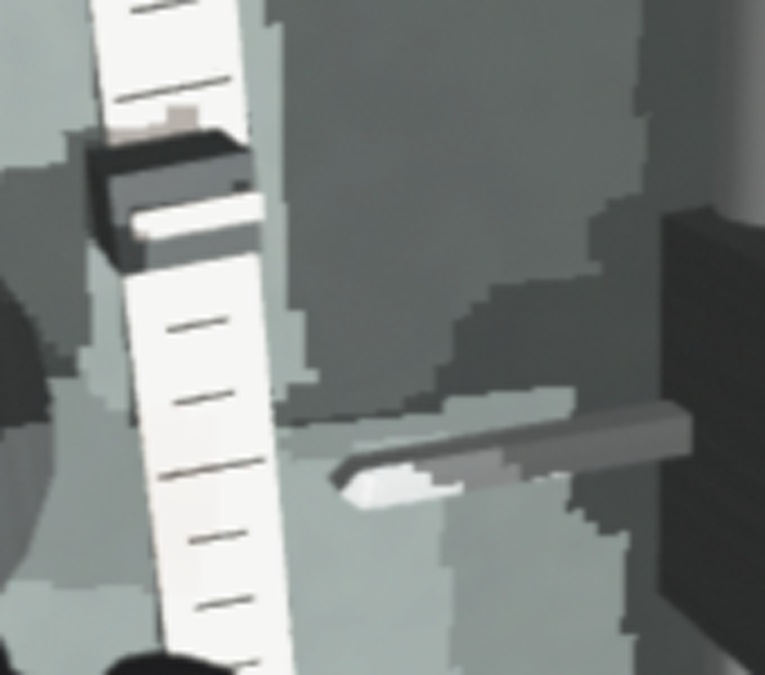

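>>> {"op": "play_rows", "data": {"rows": [{"xyz":[0,0,0],"rotation":[0,0,-7],"fingers":0},{"xyz":[0,0,0],"rotation":[0,0,-7],"fingers":0},{"xyz":[0,0,0],"rotation":[0,0,-7],"fingers":0},{"xyz":[0,0,0],"rotation":[0,0,-7],"fingers":0},{"xyz":[0,0,0],"rotation":[0,0,-7],"fingers":0}]}}

```text
time: 34.92
position: [0.6111, -0.2895, 0.0341]
orientation: [2.847, 1.302, -0.013]
contact_force: [4.9, -0.4, -2.3]
grip_width: 0.152
```

>>> {"op": "play_rows", "data": {"rows": [{"xyz":[0,0,0],"rotation":[0,0,-7],"fingers":0},{"xyz":[0,0,0],"rotation":[0,0,0],"fingers":0},{"xyz":[0,0,0],"rotation":[0,0,0],"fingers":0.15},{"xyz":[0,0,0],"rotation":[0,0,0],"fingers":0.3},{"xyz":[0,0,0],"rotation":[0,0,0],"fingers":0.45}]}}

```text
time: 35.33
position: [0.608, -0.2893, 0.0333]
orientation: [2.922, 1.138, -0.022]
contact_force: [0.3, 0.3, 0.1]
grip_width: 0.424
```

>>> {"op": "play_rows", "data": {"rows": [{"xyz":[0,0,10],"rotation":[0,0,0],"fingers":0.45},{"xyz":[0,0,25],"rotation":[0,0,0],"fingers":0.45},{"xyz":[0,0,25],"rotation":[0,0,7],"fingers":0.45},{"xyz":[0,0,0],"rotation":[0,0,7],"fingers":0.45},{"xyz":[0,0,0],"rotation":[0,0,7],"fingers":0.45}]}}

```text
time: 35.75
position: [0.6104, -0.2907, 0.0974]
orientation: [2.655, 1.653, -0.014]
contact_force: [0.4, -0.0, -0.7]
grip_width: 0.449
```

>>> {"op": "play_rows", "data": {"rows": [{"xyz":[0,0,0],"rotation":[0,0,7],"fingers":0.45},{"xyz":[0,0,0],"rotation":[0,0,7],"fingers":0.45},{"xyz":[0,0,0],"rotation":[0,0,7],"fingers":0.45},{"xyz":[0,0,0],"rotation":[0,0,7],"fingers":0.45},{"xyz":[0,0,0],"rotation":[0,0,7],"fingers":0.45}]}}

```text
time: 36.17
position: [0.6084, -0.2896, 0.0944]
orientation: [2.037, 2.376, -0.013]
contact_force: [-0.1, 0.2, -0.0]
grip_width: 0.451
```

>>> {"op": "play_rows", "data": {"rows": [{"xyz":[0,0,0],"rotation":[0,0,7],"fingers":0.45},{"xyz":[0,0,0],"rotation":[0,0,7],"fingers":0.45},{"xyz":[0,0,0],"rotation":[0,0,7],"fingers":0.45},{"xyz":[0,0,0],"rotation":[0,0,7],"fingers":0.45},{"xyz":[0,0,0],"rotation":[0,0,7],"fingers":0.45}]}}

```text
time: 36.58
position: [0.6083, -0.2896, 0.0944]
orientation: [1.227, 2.877, -0.006]
contact_force: [0.3, 0.1, -0.6]
grip_width: 0.445
```

>>> {"op": "play_rows", "data": {"rows": [{"xyz":[0,0,0],"rotation":[0,0,7],"fingers":0.45},{"xyz":[0,0,0],"rotation":[0,0,7],"fingers":0.45},{"xyz":[0,0,0],"rotation":[0,0,7],"fingers":0.45},{"xyz":[0,0,0],"rotation":[0,0,7],"fingers":0.45},{"xyz":[0,0,0],"rotation":[0,0,7],"fingers":0.45}]}}

```text
time: 37.0
position: [0.6083, -0.2896, 0.0944]
orientation: [0.305, 3.113, 0.001]
contact_force: [-0.6, 0.3, 0.1]
grip_width: 0.451
```

>>> {"op": "play_rows", "data": {"rows": [{"xyz":[0,0,0],"rotation":[0,0,7],"fingers":0.45},{"xyz":[0,0,0],"rotation":[0,0,7],"fingers":0.45},{"xyz":[0,0,0],"rotation":[0,0,7],"fingers":0.45},{"xyz":[0,0,0],"rotation":[0,0,0],"fingers":0.45}]}}

```text
time: 37.33
position: [0.6084, -0.2897, 0.0943]
orientation: [-0.26, 3.117, 0.005]
contact_force: [0.4, -0.1, -0.3]
grip_width: 0.451
```

```bash
python3 kb.py w24
```

```text
37.3833 [ 0.6085 -0.2897  0.0943] toolz [ 0.014  0.004 -1.   ] jaw 99.27 F [-0.6  0.7 -0.2] grip 0.454 q [-0.51  0.54  1.61  0.01  0.99 -2.25]
((609.5652465820312, -290.7229309082031), (49.00104904174805, 14.304158210754395), 42.31947708129883) 0.058281043192833254 1612
```

View pics/w24.png

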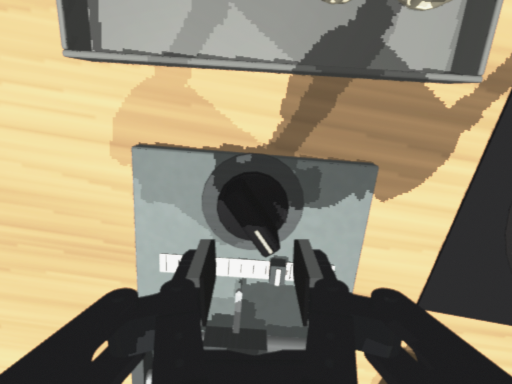

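>>> {"op": "play_rows", "data": {"rows": [{"xyz":[1,-1,0],"rotation":[0,0,7],"fingers":0.45},{"xyz":[0,0,0],"rotation":[0,0,7],"fingers":0.45},{"xyz":[0,0,0],"rotation":[0,0,7],"fingers":0.45},{"xyz":[0,0,-5],"rotation":[0,0,6],"fingers":0.45},{"xyz":[0,0,-10],"rotation":[0,0,6],"fingers":0.45}]}}

```text
time: 37.8
position: [0.6109, -0.2913, 0.0806]
orientation: [-1.134, 2.914, 0.007]
contact_force: [-0.7, -0.6, -0.5]
grip_width: 0.452
```

>>> {"op": "play_rows", "data": {"rows": [{"xyz":[0,0,-15],"rotation":[0,0,0],"fingers":0.45},{"xyz":[0,0,-15],"rotation":[0,0,0],"fingers":0.45},{"xyz":[0,0,-8],"rotation":[0,0,0],"fingers":0.45},{"xyz":[0,0,0],"rotation":[0,0,0],"fingers":0.45},{"xyz":[0,0,0],"rotation":[0,0,0],"fingers":0.45}]}}

```text
time: 38.22
position: [0.6088, -0.29, 0.0391]
orientation: [-1.129, 2.92, 0.015]
contact_force: [-0.8, 0.1, -0.1]
grip_width: 0.448
```

```bash
python3 kb.py w25
```

```text
38.2667 [ 0.6097 -0.2905  0.0402] toolz [ 0.009  0.012 -1.   ] jaw 132.3 F [ 0.5 -0.9  0.9] grip 0.448 q [-0.52  0.62  1.61  0.02  0.91 -2.84]
((605.7960815429688, -292.401611328125), (46.32355499267578, 48.570770263671875), 83.82183837890625) 0.06445853112745444 3696
```

Jaw is at 132.3° as planned. Lower 6 mm, grip, and turn about 150° first.

>>> {"op": "play_rows", "data": {"rows": [{"xyz":[0,0,-4],"rotation":[0,0,0],"fingers":0.45},{"xyz":[0,0,-2],"rotation":[0,0,0],"fingers":0.3},{"xyz":[0,0,0],"rotation":[0,0,0],"fingers":0.15},{"xyz":[0,0,0],"rotation":[0,0,0],"fingers":0},{"xyz":[0,0,0],"rotation":[0,0,0],"fingers":0}]}}

```text
time: 38.68
position: [0.61, -0.2907, 0.0349]
orientation: [-1.13, 2.917, 0.011]
contact_force: [-0.1, -0.8, -1.2]
grip_width: 0.155
```

>>> {"op": "play_rows", "data": {"rows": [{"xyz":[0,0,0],"rotation":[0,0,0],"fingers":0},{"xyz":[0,0,0],"rotation":[0,0,-5],"fingers":0},{"xyz":[0,0,0],"rotation":[0,0,-7],"fingers":0},{"xyz":[0,0,0],"rotation":[0,0,-7],"fingers":0},{"xyz":[0,0,0],"rotation":[0,0,-7],"fingers":0}]}}

```text
time: 39.1
position: [0.61, -0.2906, 0.0349]
orientation: [-0.436, 3.097, 0.006]
contact_force: [0.1, -0.1, -0.2]
grip_width: 0.149
```

>>> {"op": "play_rows", "data": {"rows": [{"xyz":[0,0,0],"rotation":[0,0,-7],"fingers":0},{"xyz":[0,0,0],"rotation":[0,0,-7],"fingers":0},{"xyz":[0,0,0],"rotation":[0,0,-7],"fingers":0},{"xyz":[0,0,0],"rotation":[0,0,-7],"fingers":0},{"xyz":[0,0,0],"rotation":[0,0,-7],"fingers":0}]}}

```text
time: 39.52
position: [0.61, -0.2905, 0.0349]
orientation: [0.516, 3.084, -0.0]
contact_force: [-0.6, 0.4, 0.4]
grip_width: 0.148
```

>>> {"op": "play_rows", "data": {"rows": [{"xyz":[0,0,0],"rotation":[0,0,-7],"fingers":0},{"xyz":[0,0,0],"rotation":[0,0,-7],"fingers":0},{"xyz":[0,0,0],"rotation":[0,0,-7],"fingers":0},{"xyz":[0,0,0],"rotation":[0,0,-7],"fingers":0},{"xyz":[0,0,0],"rotation":[0,0,-7],"fingers":0}]}}

```text
time: 39.93
position: [0.6101, -0.2905, 0.0349]
orientation: [1.419, 2.786, -0.007]
contact_force: [0.4, 0.6, -0.0]
grip_width: 0.151
```

>>> {"op": "play_rows", "data": {"rows": [{"xyz":[0,0,0],"rotation":[0,0,-7],"fingers":0},{"xyz":[0,0,0],"rotation":[0,0,-7],"fingers":0},{"xyz":[0,0,0],"rotation":[0,0,-7],"fingers":0},{"xyz":[0,0,0],"rotation":[0,0,-7],"fingers":0},{"xyz":[0,0,0],"rotation":[0,0,-7],"fingers":0}]}}

```text
time: 40.35
position: [0.6102, -0.2904, 0.0349]
orientation: [2.193, 2.232, -0.013]
contact_force: [0.3, 0.7, -1.1]
grip_width: 0.151
```

>>> {"op": "play_rows", "data": {"rows": [{"xyz":[0,0,0],"rotation":[0,0,-7],"fingers":0},{"xyz":[0,0,0],"rotation":[0,0,-7],"fingers":0},{"xyz":[0,0,0],"rotation":[0,0,-4],"fingers":0},{"xyz":[0,0,0],"rotation":[0,0,0],"fingers":0}]}}

```text
time: 40.68
position: [0.6103, -0.2905, 0.0349]
orientation: [2.512, 1.868, -0.015]
contact_force: [1.0, -0.7, -1.2]
grip_width: 0.157
```

```bash
python3 kb.py w26; python3 -c "
from h import *
crop('w26',300,490,60,260,3,'w26c')"
```

```text
40.7333 [ 0.6103 -0.2905  0.0349] toolz [-0.001 -0.015 -1.   ] jaw -16.57 F [ 2.2  0.9 -0.1] grip 0.147 q [-0.5   0.62  1.61 -0.02  0.9  -0.2 ]
((610.5126342773438, -290.572509765625), (43.23685073852539, 40.07101821899414), 32.51028823852539) 0.06448588346552309 3892
```

View pics/w26c.png

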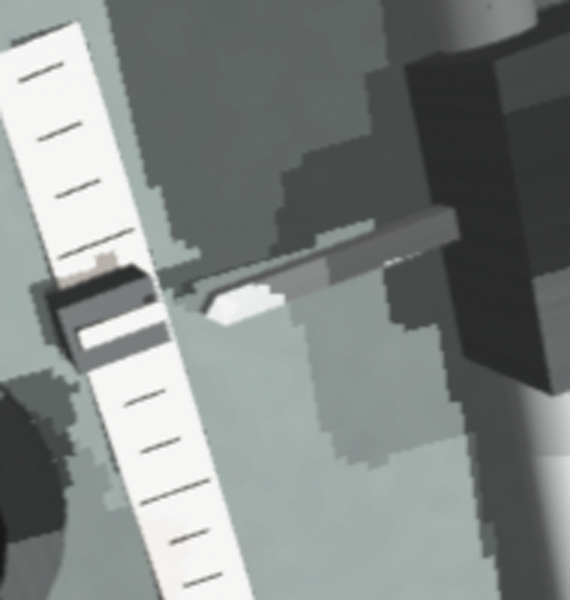

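```bash
cat > mk.py <<'E'
from h import *
import sys
def meas(t,u0,v0,k,tip,l1,l2,yaw=4.95):
    f=lambda p:(u0+(p[0]+.5)/k-.5,v0+(p[1]+.5)/k-.5)
    W,d=world(t)
    sy=lambda p:-np.sin(np.radians(yaw))*p[0]+np.cos(np.radians(yaw))*p[1]
    T=px(t,*f(tip),.028); A=px(t,*f(l1),.0262); B=px(t,*f(l2),.0262)
    v=(B-A)[:2]; 
    if v[0]<0: v=-v
    print('tip',T.round(4),'A',A.round(4),'B',B.round(4),'line yaw',np.degrees(np.arctan2(v[1],v[0])).round(1),'line-tip mm',((sy((A+B)/2)-sy(T))*1000).round(2))
E
python3 - <<'E'
from mk import *
W,d=world('w26')
for p in((225,305),(250,298),(120,327),(100,333),(130,338)):
    u,v=300+p[0]/3,60+p[1]/3; print(p,W[int(round(v)),int(round(u))].round(4))
meas('w26',300,60,3,(205,308),(80,338),(165,312))
E
```

```text
(225, 305) [ 0.6785 -0.2633  0.0293]
(250, 298) [ 0.6832 -0.2637  0.027 ]
(120, 327) [ 0.6627 -0.2632  0.0249]
(100, 333) [ 0.6591 -0.263   0.0257]
(130, 338) [ 0.6637 -0.2657  0.0248]
tip [ 0.6756 -0.2629  0.028 ] A [ 0.6557 -0.2625  0.0262] B [ 0.6698 -0.2622  0.0262] line yaw 1.1 line-tip mm 1.61
```

>>> {"op": "play_rows", "data": {"rows": [{"xyz":[0,0,0],"rotation":[0,0,-5],"fingers":0},{"xyz":[0,0,0],"rotation":[0,0,-5],"fingers":0},{"xyz":[0,0,0],"rotation":[0,0,0],"fingers":0},{"xyz":[0,0,0],"rotation":[0,0,0],"fingers":0}]}}

```text
time: 41.07
position: [0.6103, -0.2905, 0.0349]
orientation: [2.662, 1.649, -0.016]
contact_force: [0.9, 0.8, -0.3]
grip_width: 0.15
```

```bash
python3 kb.py w27; python3 -c "
from h import *
crop('w27',310,430,100,220,6,'w27c')"
```

```text
41.1167 [ 0.6103 -0.2905  0.0349] toolz [-0.004 -0.014 -1.   ] jaw -26.49 F [ 1.5  1.  -0.5] grip 0.149 q [-0.5   0.62  1.61 -0.02  0.9  -0.03]
((610.5255126953125, -290.2839660644531), (39.828887939453125, 43.1124267578125), 14.806203842163086) 0.06446891811426783 3885
```

View pics/w27c.png

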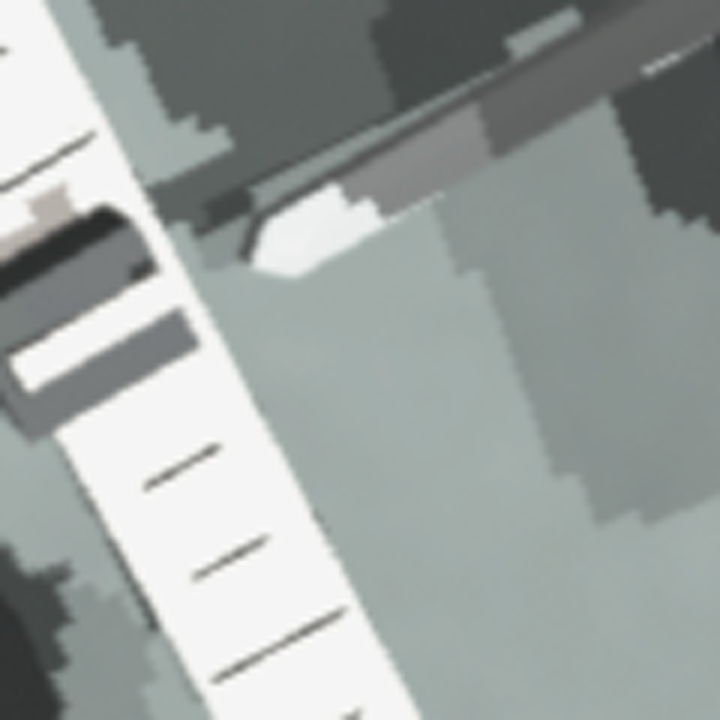

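Run:
```python
from mk import *
meas('w27',310,100,6,(245,258),(20,370),(178,287))
```

```text
tip [ 0.6753 -0.2618  0.028 ] A [ 0.6561 -0.2626  0.0262] B [ 0.67   -0.262   0.0262] line yaw 2.4 line-tip mm 0.47
```

>>> {"op": "play_rows", "data": {"rows": [{"xyz":[0,0,0],"rotation":[0,0,-2],"fingers":0},{"xyz":[0,0,0],"rotation":[0,0,0],"fingers":0},{"xyz":[0,0,0],"rotation":[0,0,0],"fingers":0.15},{"xyz":[0,0,0],"rotation":[0,0,0],"fingers":0.3},{"xyz":[0,0,0],"rotation":[0,0,0],"fingers":0.45}]}}

```text
time: 41.53
position: [0.6091, -0.2905, 0.0344]
orientation: [2.694, 1.6, -0.02]
contact_force: [-0.0, 0.9, 0.0]
grip_width: 0.423
```

>>> {"op": "play_rows", "data": {"rows": [{"xyz":[0,0,10],"rotation":[0,0,0],"fingers":0.45},{"xyz":[0,0,25],"rotation":[0,0,0],"fingers":0.45},{"xyz":[-5,0,30],"rotation":[0,0,0],"fingers":0.45},{"xyz":[-20,0,30],"rotation":[0,0,0],"fingers":0.45},{"xyz":[-20,0,20],"rotation":[0,0,0],"fingers":0.45}]}}

```text
time: 41.95
position: [0.5661, -0.2915, 0.1537]
orientation: [2.689, 1.598, -0.015]
contact_force: [-0.5, 0.4, 1.0]
grip_width: 0.454
```

>>> {"op": "play_rows", "data": {"rows": [{"xyz":[-20,0,10],"rotation":[0,0,-7],"fingers":0.45},{"xyz":[-10,0,0],"rotation":[0,0,-7],"fingers":0.45},{"xyz":[0,0,0],"rotation":[0,0,-7],"fingers":0.45},{"xyz":[0,0,0],"rotation":[0,0,-7],"fingers":0.45},{"xyz":[0,0,0],"rotation":[0,0,0],"fingers":0.45}]}}

```text
time: 42.37
position: [0.5345, -0.2909, 0.1609]
orientation: [3.003, 0.897, -0.02]
contact_force: [0.0, 0.5, 0.0]
grip_width: 0.448
```

```bash
python3 kb.py w28; python3 pr.py top28
python3 - <<'E'
from h import *
crop('w28',0,512,0,384,1.5,'w28b'); crop('top28',90,420,90,290,2.4,'top28c')
E
```

```text
42.4167 [ 0.5347 -0.2908  0.1606] toolz [-0.01 -0.01 -1.  ] jaw -56.49 F [ 0.2  0.1 -0.2] grip 0.448 q [-0.56  0.35  1.73 -0.02  1.06  0.43]
((610.5128173828125, -290.78204345703125), (49.194068908691406, 14.159299850463867), 61.66572189331055) 0.05834491340038968 1208
42.4667 [ 0.5347 -0.2907  0.1603] [ 3.001  0.905 -0.021] 0.45210160218413475
[383 228  14  11  78] [ 0.4718 -0.3891  0.0638] [ 0.469  -0.3859  0.0633]
[321 236  12  15 128] [ 0.4392 -0.2042  0.0642] [ 0.4392 -0.2035  0.064 ]
```

View pics/w28b.png

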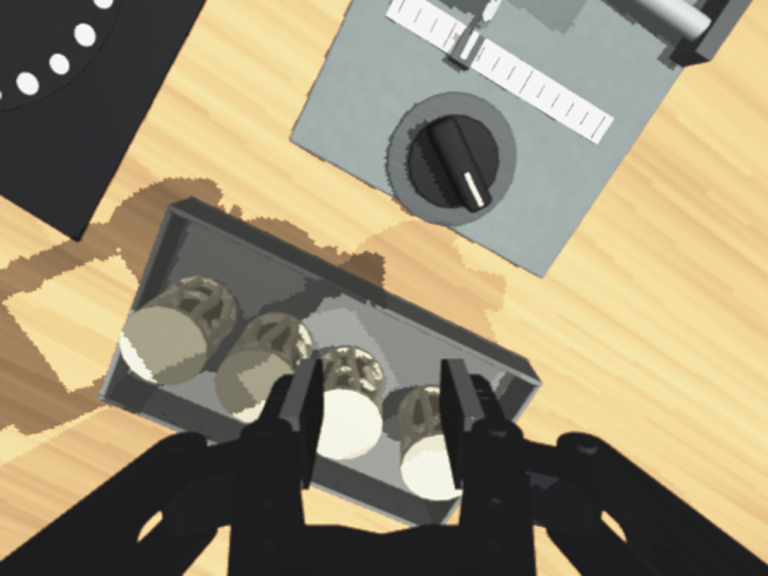

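View pics/top28c.png

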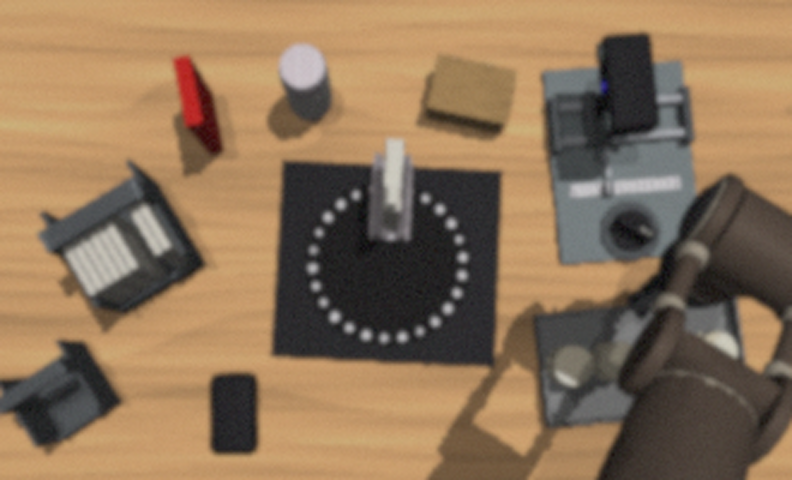

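>>> {"op": "play_rows", "data": {"rows": [{"xyz":[0,0,30],"rotation":[0,0,0],"fingers":0.45},{"xyz":[0,0,35],"rotation":[0,0,0],"fingers":0.45},{"xyz":[0,20,30],"rotation":[0,0,-6],"fingers":0.45},{"xyz":[0,0,0],"rotation":[0,0,-7],"fingers":0.45},{"xyz":[0,0,0],"rotation":[0,0,-7],"fingers":0.45}]}}

```text
time: 42.88
position: [0.5367, -0.2708, 0.2584]
orientation: [3.113, 0.362, -0.014]
contact_force: [-0.5, -0.4, -0.6]
grip_width: 0.452
```

Run:
```python
from h import *
grab('wrist','w29'); crop('w29',150,400,0,200,3,'w29c')
```

```text
(no output)
```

View pics/w29c.png

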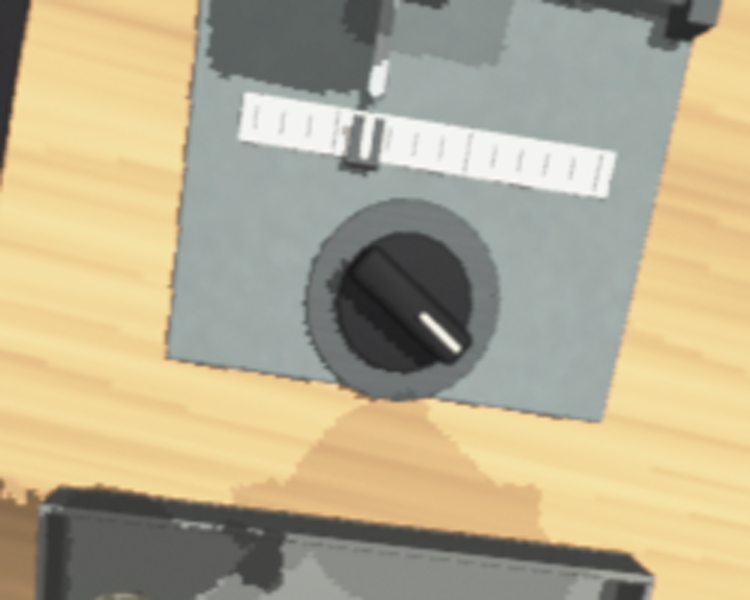

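>>> {"op": "play_rows", "data": {"rows": [{"xyz":[-20,36,0],"rotation":[0,0,0],"fingers":0.45},{"xyz":[-20,36,0],"rotation":[0,0,0],"fingers":0.45},{"xyz":[-20,36,0],"rotation":[0,0,0],"fingers":0.45},{"xyz":[-20,36,0],"rotation":[0,0,0],"fingers":0.45},{"xyz":[-20,36,0],"rotation":[0,0,0],"fingers":0.45}]}}

```text
time: 43.35
position: [0.4333, -0.0892, 0.2541]
orientation: [3.116, 0.372, -0.024]
contact_force: [0.5, 2.1, -0.3]
grip_width: 0.448
```

>>> {"op": "play_rows", "data": {"rows": [{"xyz":[-10,36,0],"rotation":[0,0,0],"fingers":0.45},{"xyz":[0,36,0],"rotation":[0,0,0],"fingers":0.45},{"xyz":[0,0,0],"rotation":[0,0,0],"fingers":0.45},{"xyz":[0,0,0],"rotation":[0,0,0],"fingers":0.45}]}}

```text
time: 43.68
position: [0.4244, -0.0171, 0.2546]
orientation: [3.114, 0.377, -0.023]
contact_force: [0.6, -1.2, 0.5]
grip_width: 0.451
```

```bash
python3 pr.py top30
python3 - <<'E'
from h import *
grab('side','s30');grab('wrist','w30')
crop('top30',90,420,90,290,2.4,'top30c');crop('s30',60,512,100,384,1.7,'s30c')
W,d=world('top30')
m=(abs(W[...,2]-.178)<.006)&(abs(W[...,1])<.06)&(W[...,0]>.58); q=W[m]; print(cv2.minAreaRect((q[:,:2]*1000).astype(np.float32)),np.median(q[:,2]))
c=np.array([.4489,-.2963]);a=np.radians(6.2);R=np.array([[np.cos(a),np.sin(a)],[-np.sin(a),np.cos(a)]])
z=W[...,2];m=((z>.055)&(z<.075)).astype(np.uint8);m[:,:300]=0;m[:220]=0
n,l,s,_=cv2.connectedComponentsWithStats(m)
for i in range(1,n):
    if s[i,4]>100: q=W[l==i]; print('print tray xy',(R@(((q.min(0)+q.max(0))/2)[:2]-c)).round(4))
m=(abs(W[...,2]-.178)<.006)&(W[...,1]>.2)&(W[...,1]<.4);q=W[m]; rc=np.array([574.9,316.6]); a=np.radians(32.4); q2=(q[:,:2]*1000-rc)@np.array([[np.cos(a),-np.sin(a)],[np.sin(a),np.cos(a)]]); print('cases rack x',q2[:,0].min(),q2[:,0].max(),'y',q2[:,1].min(),q2[:,1].max())
E
```

```text
43.7333 [ 0.4248 -0.0183  0.2547] [ 3.114  0.373 -0.022] 0.4505306108505267
[381 228  16  17 214] [ 0.4603 -0.3818  0.0637] [ 0.4604 -0.3825  0.0629]
[358 231  17  16 213] [ 0.4515 -0.3164  0.0639] [ 0.4528 -0.3168  0.0638]
[340 232  16  17 216] [ 0.4481 -0.2631  0.0637] [ 0.4482 -0.2641  0.0633]
[320 234  17  17 221] [ 0.442  -0.2081  0.0639] [ 0.4421 -0.2084  0.0645]
((651.1455078125, 9.108807563781738), (19.881908416748047, 79.876220703125), 87.25717163085938) 0.17814289757470333
print tray xy [ 0.0021 -0.0868]
print tray xy [ 0.0017 -0.0208]
print tray xy [0.0028 0.0329]
print tray xy [0.0027 0.0883]
cases rack x -40.35127713686357 137.44294660754858 y -175.21818825214618 58.10379668743615
```

View pics/top30c.png

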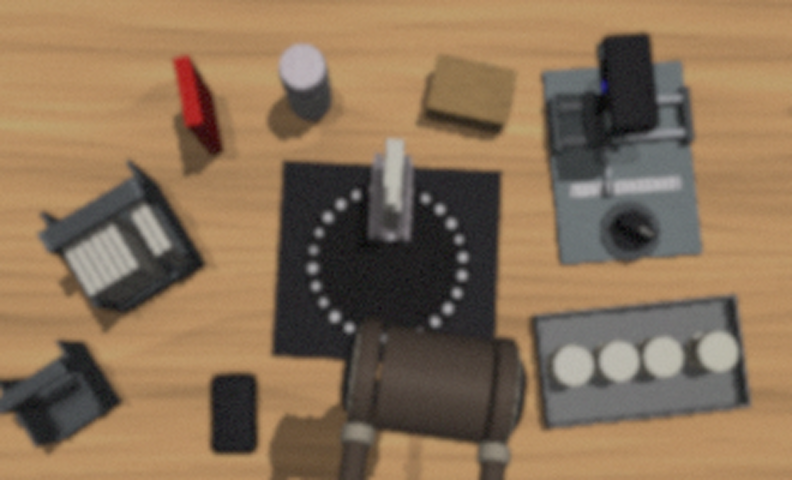

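View pics/s30c.png

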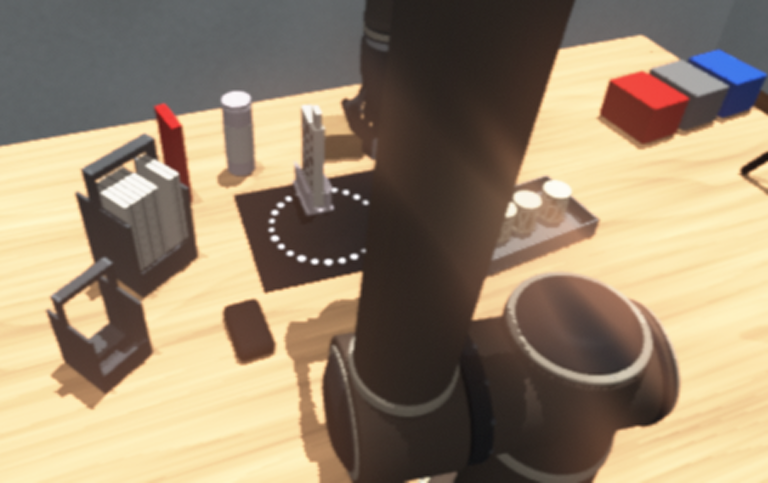

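Run:
```python
from mk import *
crop('w29',245,300,10,65,12,'w29d')
meas('w29',150,0,3,(375,98),(369,118),(364,158))
```

```text
tip [ 0.6756 -0.262   0.028 ] A [ 0.6692 -0.2616  0.0262] B [ 0.656  -0.2631  0.0262] line yaw 6.5 line-tip mm 0.81
```

View pics/w29d.png

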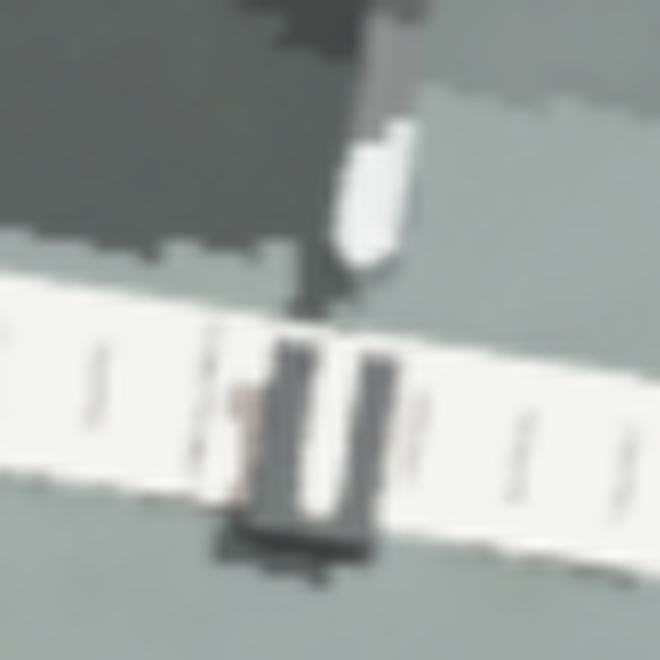

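```bash
python3 -c "
from station import *
print(hand_in()); print(get_obs()['time'])"
```

```text
the job is handed in; nothing more can be done
None
the job is handed in; nothing more can be done
```

The job is done and handed in at about 44 s of the 210 s allowed; the hand-in gives no verdict, so these are my own checks.

- **Samples:** all four printed samples stand in the tray, each at least 30 mm from the edge of the allowed area.
- **Panel:** I tilted it forward about 0.36 rad on the rack's lip, then pulled it free. It now stands in the channel with its top at z = 178 mm, which is fully down. It is centred within about 2 mm lengthwise and across, and about 0.4° off the channel's direction.
- **Pointer:** the last close-up put it about 0.5 to 1 mm short of the white line, against a limit of 3 mm. My estimates from different views differed by about 0.5 mm.
- **Cases:** the four remaining cases look upright and in place. My last numeric check of them failed because it also picked up the red slab and gave extents that mean nothing. I relied on the pictures instead, with the fronts of the cases still reading at about rack x = -40 mm.
- **Bystanders:** the can, carton and mouse look unmoved in the final pictures; I did not measure them.
- **One hard contact:** setting the second sample into the tray gave a brief 65 N reading at the tool. That was the held sample meeting the tray floor. It stayed under the 120 N wrist limit, and the later placings were gentler.

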